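# Set and close the quick-release clamp of a food-stall counter lamp

## Task

The lamp's boom is loose in its quick-release clamp. Screw the black adjuster nut in until the red cam lever, when you swing it, meets firm resistance midway between open and closed, then swing the lever fully closed and let go. Do not force the lever (25 N is plenty), and leave the boom and the things standing on the counter where they are.

Things in the scene. Friction and masses are not known exactly. Their poses are not given: they have to be found in the camera images.
- stand: Lamp stand screwed to the counter: dark base plate 130 x 130 x 10 mm, post 30 mm thick, grey split clamp on top (56 x 44 mm). Origin: centre of the base's underside, z up. The boom tube runs along its y, 180 mm up, through the clamp; the clamp's bolt runs along its x, 214 mm up: adjuster nut on the -x end (towards the robot), cam lever on the +x end. Yaw within 0.3 rad. Nothing stands above it.
- clamp_slot (a point): Middle of the slot between the clamp's two upright ears, on the bolt's axis; fixed, axes as the stand's. The ears are 15.5 mm thick, 30 mm along y, their tops 16 mm above this point. The +x ear is fixed, 1.5 to 17 mm from this point; the other, carried by the nut, stands up to 6 mm farther out than that while the clamp is open.
- nut_center (a point): Centre of the black knurled wheel of the adjuster nut, 48 mm in diameter, 16 mm thick, axis along the stand's x. Fixed point with the stand's axes: while the lever is open the wheel stands within 2.5 mm of it along x. 30 mm are free between wheel and ear but for a brass barrel 18 mm thick; on the outer side only a thread end 8 mm thick sticks out 10 mm.
- nut_top (a point): Topmost point of the nut wheel's rim, 24 mm above its axis; fixed. Right-hand thread, 4 mm a turn, light drag: clockwise seen from the robot (this top moving to the stand's -y) tightens. It starts 0.23 to 0.84 turn too loose; how much cannot be seen. A turn tighter makes the lever firm about 1.45 rad earlier. Turn it with the lever slack: under load its face binds.
- lever: Red cam lever, swings level, 87 mm long, 10 mm thick, 14 mm high (last 34 mm: 18 mm high). Origin on its upright pin (barrel 22 mm thick), x axis along it to the tip. Open (0 rad) it points to the stand's -y, 8 degrees outward; at 1.43 rad to +x; closed (3.0 rad, at a stop) to +y: anticlockwise from above. It starts 0.05 to 0.4 rad from open and stays where it is left while slack.
- lever_tip (a point): Point on the lever's middle line, 80 mm from the pin. Pushed 62 mm from the pin: slack under 1.5 N; rightly set it turns firm (5 N) at about 1.5 rad, peaks at 12 N near 2.1 rad, then falls; past dead centre, 2.75 rad, it is drawn to its stop. Let go earlier it springs back. Only 4 to 5 N at 2.1 rad: 1/4 turn too loose; 2 to 3 N: 0.35 turn; none: 0.42 turn or more.
- lever_pivot (a point): The lever's pin at bolt height; fixed, its axes are the stand's. Round the lever's swing all is free above the boom tube, whose top is 21 mm below this point.
- boom: Steel tube 25 mm thick, 377 mm long, along the stand's y (from -112 to +265 mm), with a white-shaded bulb hanging from it 225 mm to the +y side, down to 86 mm above the counter. Origin: on its axis in the middle of the clamp. It can slide along y until it is gripped.
- dish: White enamel dish with a blue rim, 200 x 150 x 45 mm, with croquettes, under the bulb. Origin: centre of its underside. Not to be moved.
- sauce: Amber sauce bottle, 54 mm in diameter, 165 mm tall. Origin: centre of its underside. Not to be moved.
- cup: Steel cup 68 mm in diameter with chopsticks, 155 mm tall. Origin: centre of its underside. Not to be moved.

How it is judged:
By the outcome, as a careful person would: the job done as asked, in the order asked, and still so for the second after the job is handed in, with the robot touching nothing.
It also fails if it takes over 72 s, if anything falls off the work surface, if the arm or the gripper's body presses on something with over 40 N, if the wrist force passes 120 N, or if a joint passes its speed limit or range.

## Robot

A 6-joint arm with a two-finger parallel gripper is mounted at the origin on the work surface. World frame = base frame: x ahead of the robot, y to its left, z up, the work surface at z = 0. Lengths are in m, angles in degrees, forces in N, time in s.
With the tool pointing down it reaches from about 0.4 to 0.825 m from the base axis. Payload 7 kg.
Tool frame: the origin (TCP) lies at the very end of the fingers, on their centre line; the grasp point (between the pads) lies 19 mm behind it (r.grasp_offset is the z of the grasp point in the tool frame, in m); z points along the fingers, y is the direction in which the jaws open and shut (so a half turn about z gives the same grasp; the last joint's range is limited). The gripper opens to 88 mm and grips with 3 to 60 N. Pads are 19 mm wide; open, the fingers measure 130 mm over their backs; the gripper's body (78 mm by 193 mm) begins 47 mm behind the grasp point.
Start: joints at [-54.253, 20.546, 0.682, 0, -70.136, -16.507], TCP at [0.222, -0.637, 0.227] pointing down, gripper open.
Joint ranges: [-176.03, 176.03], [-82.01, 121.73], [-58.28, 71.71], [-173.87, 95.51], [-174.79, -0.11], [-173.66, 173.66]. Speed limits (degrees/s): [136.94, 136.94, 172.46, 180, 180, 180].

## Interface

Orientations are given as [roll, pitch, yaw] about the fixed x, y, z axes, in that order (R = Rz(yaw) Ry(pitch) Rx(roll)).
In Python, from plant import r, capture, calibration, order gives the robot as it stands.
- The arm moves only by the tool servo_tool, never from a script. Its arguments are lists of equal length, an entry for each row: "grip": the closure, from -1 (fully open) to 1 (shut), so that 0 is half open; "translation": the shift along the tool's x, y, z in m, a list of three; "turn": the turn about the tool's z in rad. A call has 1 to 10 rows; each row is the pose to reach, as a shift and turn from the pose commanded when the call began, along the tool's axes at that moment; what a row does not reach only later rows make up. A row lasts 1/12 s, in which the tool goes at most 41.7 mm and 7.16 degrees, less where a joint would pass 70% of its speed; a pose out of reach is approached as far as the arm can. A call with a gripper value outside its range is refused whole. The fingers move at their own pace and stop on an object; "newtons" is the grip in N (left out, the last holds). Time passes only in rows, so rows that repeat a pose let the fingers close. It gives the time, the measured TCP pose, the force and the opening at its end, in the units of the state.
- r.get_state(): the state, without advancing time (a new reading comes with each control period).
- capture(name): name is "scene" or "top" or "wrist"; returns (picture, depth): 480x640x3 uint8, blue, green, red; 480x640 float32, m along the optical axis (not along the pixel's ray), 0 where there is no reading.
- calibration(name): a dict with "fx", "fy", "cx", "cy" (pixels), "view" (4x4, takes a point from world to camera coordinates). Camera axes: x right, y up, looking along -z (the intrinsics and any distortion apply to the point x, -y, -z); pixel columns grow to the right and rows downward; lengths in m; the calibration is good to about 2 mm. A picture is of the moment at which its call begins: read the wrist's pose just before it. calibration takes no time and is no camera call; for the wrist camera it gives the pose at the moment of the call.
- order.close_job(): hands the job in, once; it reports no verdict.
The state is a dict: "time_s": time; "joints": joint angles; "qd": joint speeds; "joint_torque": joint torques, N m; "tcp_pos": TCP position; "eef_rot": TCP orientation; "contact_force": force on the tool from outside, world axes, zero at the start; "moment": the same for the moment, N m; "gripper_width": finger opening in m.
Only numpy, scipy, OpenCV 4.12 (cv2) and the standard library are available. Lean on these libraries where they do the work, as an engineer would, in place of code of your own. Each camera call takes 0.05 s, during which the arm holds its last target.

## Working session

There is one attempt and no reset: what is moved stays moved. The work goes in short steps, Python scripts to look and compute and a tool call to move; the robot and the scene stay as the last step left them, time stands still between calls to the robot, and variables do not carry over. Pictures are saved under pics/ and viewed, and the job is handed in when it is done.

Besides the shell and the picture viewer there is one more tool, called after ">>>" as name(argument=value, ...) on one line, values as JSON. servo_tool: Moves the arm, as the interface text tells. Its arguments: {"type":"object","properties":{"grip":{"type":"array","items":{"type":"number"}},"translation":{"type":"array","items":{"type":"array","items":{"type":"number"}}},"turn":{"type":"array","items":{"type":"number"}},"newtons":{"type":"number"}},"required":["grip","translation","turn"]}

```bash
ls; mkdir -p pics
python3 - <<'E'
from plant import r,capture,calibration,order
import cv2,numpy as np
print(r.get_state()); print(r.grasp_offset)
for n in ("scene","top","wrist"):
    c=calibration(n); print(n,{k:np.round(v,4).tolist() for k,v in c.items()})
    p,d=capture(n); cv2.imwrite(f"pics/{n}0.png",p); np.savez(f"pics/{n}0.npz",p=p,d=d,**c)
E
```

```text
pics
{'time_s': 0.0, 'joints': array([-5.42556978e+01,  2.05907094e+01,  6.32825293e-01, -2.04697256e-02,
       -7.01357944e+01, -1.65072775e+01]), 'qd': array([-0.00380244, -0.05482293, -0.05173141,  0.0056014 , -0.04042374,
        0.03068996]), 'joint_torque': array([-2.54631332e-04, -5.82707655e+01,  2.93075985e+01,  6.99760839e+00,
        7.22437195e-03, -1.06453458e-04]), 'tcp_pos': array([ 0.22221009, -0.63684624,  0.22562258]), 'eef_rot': array([ 1.79904715e+02, -8.17048659e-03, -1.60769940e+02]), 'contact_force': array([-0.27984409,  0.64844106, -0.11801354]), 'moment': array([ 0.00591681, -0.03057807,  0.02527866]), 'gripper_width': 0.08764812640768897}
-0.0188
scene {'fx': 475.8214, 'fy': 475.8214, 'cx': 326.8072, 'cy': 237.2983, 'view': [[-0.7337, 0.6794, -0.0088, 0.4276], [-0.5447, -0.5804, 0.6054, 0.2197], [0.4062, 0.4489, 0.7959, -1.2835], [0.0, 0.0, 0.0, 1.0]]}
top {'fx': 614.9641, 'fy': 614.9641, 'cx': 321.8842, 'cy': 234.3363, 'view': [[0.0132, -0.9997, 0.0187, -0.0227], [0.9982, 0.0143, 0.0578, -0.5564], [-0.0581, 0.0179, 0.9982, -1.2333], [0.0, 0.0, 0.0, 1.0]]}
wrist {'fx': 345.0873, 'fy': 345.0873, 'cx': 322.7339, 'cy': 242.5536, 'view': [[-0.3301, 0.944, 0.0014, 0.6739], [-0.9038, -0.3156, -0.2891, 0.0356], [-0.2724, -0.0966, 0.9573, -0.3905], [0.0, 0.0, 0.0, 1.0]]}
```

View pics/scene0.png

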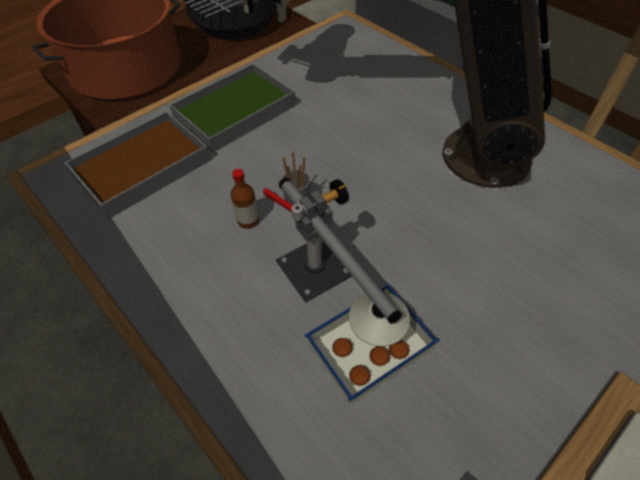

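View pics/top0.png

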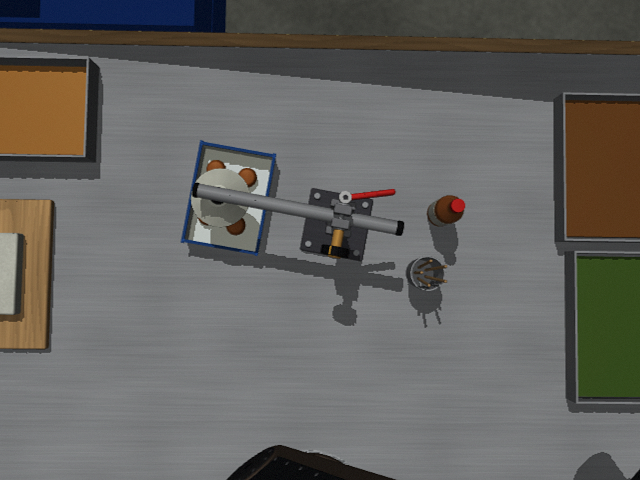

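View pics/wrist0.png

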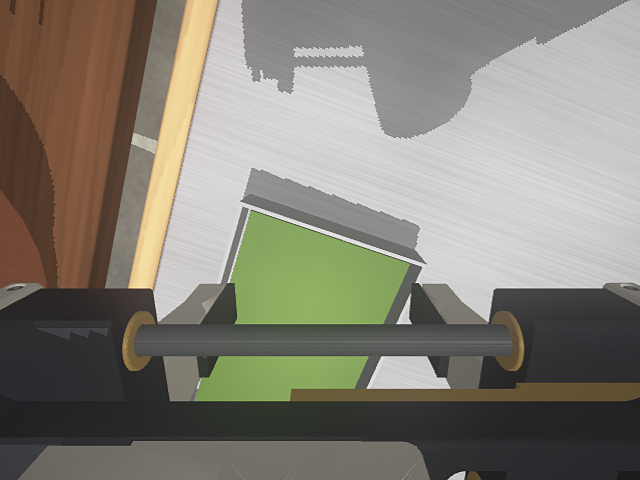

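The scene shows the stand at about (315,240), the nut near (338,190) and the red lever at (265-295,190-210). In the top view the clamp is at (342,215), the nut at (336,252), the lever pin at (345,198) and the tip at (393,192). The bottle is at (445,210) and the cup at (427,273).

```bash
cat > h.py <<'E'
import numpy as np,cv2
def load(n):
    z=np.load(f"pics/{n}.npz"); return z
def pts(z,us,vs,ds):
    us,vs,ds=[np.asarray(a,float) for a in (us,vs,ds)]
    x=(us-z['cx'])/z['fx']*ds; y=(vs-z['cy'])/z['fy']*ds
    pc=np.stack([x,-y,-ds],-1); V=z['view']; return (pc-V[:3,3])@V[:3,:3]
def maskpts(z,m):
    v,u=np.nonzero(m&(z['d']>0)); return pts(z,u,v,z['d'][v,u]),u,v
def ray(z,u,v):
    V=z['view']; c=-V[:3,:3].T@V[:3,3]; d=np.array([(u-z['cx'])/z['fx'],-(v-z['cy'])/z['fy'],-1])@V[:3,:3]; return c,d/np.linalg.norm(d)
def onplane(z,u,v,h):
    c,d=ray(z,u,v); return c+d*(h-c[2])/d[2]
def proj(z,p):
    V=z['view']; c=np.asarray(p)@V[:3,:3].T+V[:3,3]; return np.stack([z['cx']+z['fx']*c[...,0]/-c[...,2], z['cy']-z['fy']*c[...,1]/-c[...,2]],-1)
E
python3 - <<'E'
from h import *
for n in("top0","scene0"):
    z=load(n);p=z['p'].astype(int);b,g,rr=p[...,0],p[...,1],p[...,2]
    P,_,_=maskpts(z,np.ones(b.shape,bool)); 
    full=np.full(b.shape+(3,),np.nan); v,u=np.nonzero(z['d']>0); full[v,u]=P
    Z=full[...,2]; X=full[...,0];Y=full[...,1]
    reg=(X>.45)&(X<.75)&(Y>-.35)&(Y<.3)
    red=(rr>120)&(g<60)&(b<60)&reg&(Z>.19)
    q=full[red]; print(n,"red",red.sum(),q.mean(0),q.min(0),q.max(0))
    # line fit
    c=q.mean(0); d=np.linalg.svd(q[:,:2]-c[:2])[2][0]; print(" dir",d,np.degrees(np.arctan2(d[1],d[0])), "ext",np.percentile((q[:,:2]-c[:2])@d,[1,99]))
    blk=(rr<50)&(g<50)&(b<50)&reg&(Z>.17)&(Z<.28)&(Y<.05)&(Y>-.08)&(X<.57)
    q=full[blk]; print(" blk",blk.sum(),q.mean(0) if len(q) else 0,q.min(0),q.max(0))
    tube=reg&(Z>.17)&(Z<.205)&(abs(rr-b)<25)&(X>.5)
    q=full[tube]; print(" tube",len(q)); 
    c=np.median(q,0); d=np.linalg.svd(q[:,:2]-q.mean(0)[:2])[2][0]; print(c,q.mean(0),d,np.degrees(np.arctan2(d[1],d[0])),q[:,2].max())
    np.save(f"pics/{n}_full.npy",full)
    o=p.astype(np.uint8).copy(); o[red]=(255,0,255);o[blk]=(0,255,0);o[tube]=(255,255,0)
    x,y=(270,150) if n=="top0" else (230,150)
    a=z['p'][y:y+130,x:x+180]; bb=o[y:y+130,x:x+180]
    cv2.imwrite(f"pics/{n}_m.png",cv2.resize(np.hstack([a,bb]),None,fx=2.2,fy=2.2,interpolation=0))
E
```

```text
top0 red 176 [ 0.61633918 -0.09664814  0.22050255] [ 0.60920772 -0.13369058  0.21614684] [ 0.62444083 -0.06174234  0.2253909 ]
 dir [ 0.14248872 -0.98979643] -81.8081165224894 ext [-0.03510702  0.03661088]
 blk 324 [ 0.52364724 -0.03557475  0.22508115] [ 0.50528899 -0.07922894  0.17154937] [ 0.56922488 -0.00851404  0.24229492]
 tube 3003
[0.59224897 0.0305368  0.18956598] [0.59025653 0.03132999 0.1893262 ] [0.17257218 0.98499688] 80.06259537130236 0.20427676722276156
scene0 red 103 [ 0.61643322 -0.09827949  0.2205666 ] [ 0.60885633 -0.13233073  0.21641174] [ 0.624788   -0.06450366  0.22451089]
 dir [-0.14208482  0.98985449] 98.16850367423103 ext [-0.03383146  0.03375254]
 blk 398 [ 0.53531718 -0.02776817  0.21370915] [ 0.50844124 -0.05970809  0.17027809] [ 0.56996678 -0.01021169  0.24037192]
 tube 2545
[0.60237302 0.0538761  0.1894581 ] [0.5980837  0.05174705 0.18850789] [0.17590428 0.98440728] 79.86871419639868 0.20491186876187398
```

View pics/top0_m.png

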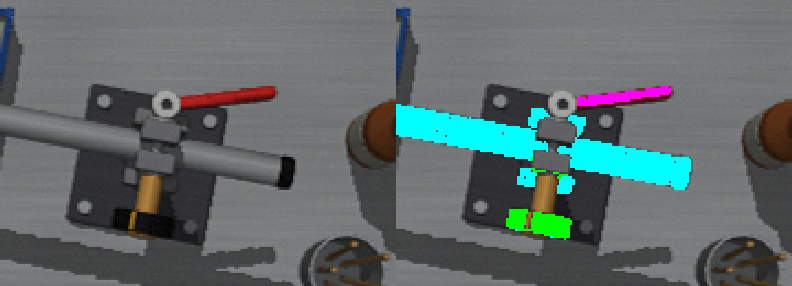

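View pics/scene0_m.png

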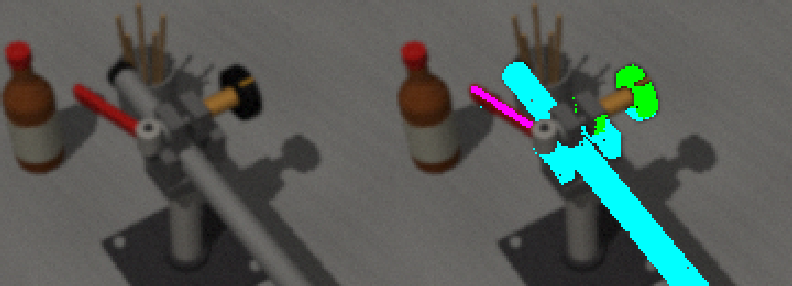

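Run:
```python
from h import *
z=load("top0");full=np.load("pics/top0_full.npy");full2=np.load("pics/scene0_full.npy")
print("pin disc", full[195:200,343:349].reshape(-1,3).mean(0), onplane(z,345.4,197.3,.225))
s=load("scene0")
# pin top in scene: crop (148,128)/2.2+(230,150)
u,v=148/2.2+230,128/2.2+150; print("pin scene",onplane(s,u,v,.225), full2[int(v)-2:int(v)+3,int(u)-2:int(u)+3].reshape(-1,3).mean(0))
# tube axis: all points top0 with Z>.196 excluding clamp, near tube line
for n,f in(("top",full),("scene",full2)):
    q=f.reshape(-1,3); q=q[np.isfinite(q[:,0])]
    a=np.radians(80);dy=np.array([np.cos(a),np.sin(a)]);dx=np.array([dy[1],-dy[0]])
    o=np.array([.58,-.02]); L=(q[:,:2]-o)@dy; X=(q[:,:2]-o)@dx
    m=(q[:,2]>.183)&(q[:,2]<.2)&(abs(X)<.03)&((L>.05)&(L<.18)|(L<-.05)&(L>-.11))
    A=np.c_[L[m],np.ones(m.sum())]; k=np.linalg.lstsq(A,X[m],rcond=None)[0]; print(n,"tube X=k L+b",k,m.sum(),"z p95",np.percentile(q[m,2],[50,95]),"L ends",)
    m2=(q[:,2]>.165)&(q[:,2]<.2)&(abs(X)<.03); print(" Lends",np.percentile(L[m2],[.2,99.8]))
    # nut region
    m3=(q[:,2]>.2)&(q[:,2]<.26)&(X<-.04)&(X>-.1)&(abs(L)<.045)
    print(" nut X",np.percentile(X[m3],[1,10,50,90,99]),"L",np.percentile(L[m3&(X<-.05)],[1,50,99]),"z",np.percentile(q[m3,2],[50,99]))
    m4=(q[:,2]>.236)&(X<-.04)&(X>-.1)&(abs(L)<.045); print(" top of nut X,L",X[m4].mean(),L[m4].mean(),m4.sum(), X[m4].min(),X[m4].max())
    m5=(q[:,2]>.222)&(q[:,2]<.236)&(X>-.03)&(abs(L)<.03)&(X<.06); print(" ears L",L[m5].mean(),np.percentile(q[m5,2],[5,50,95]))
```

```text
pin disc [ 0.60840362 -0.05046456  0.22681288] [ 0.60810595 -0.05039974  0.225     ]
pin scene [ 0.60806026 -0.05019544  0.225     ] [ 0.60872768 -0.05008555  0.22614262]
top tube X=k L+b [-0.00288559  0.00194025] 1389 z p95 [0.18957458 0.19375213] L ends
 Lends [-0.1344104   0.23931204]
 nut X [-0.07091519 -0.06775505 -0.05898633 -0.04579183 -0.04069503] L [-0.04455989 -0.02240321  0.00021311] z [0.23045297 0.24202296]
 top of nut X,L -0.059640822190475264 -0.024127089655687318 75 -0.06716925760072934 -0.052254098951697484
 ears L -0.02046589277822219 [0.22286404 0.22765151 0.23152695]
scene tube X=k L+b [-0.00439967  0.00566402] 972 z p95 [0.18984291 0.19284105] L ends
 Lends [-0.13599463  0.23930619]
 nut X [-0.06677913 -0.06398433 -0.05299586 -0.04838658 -0.04116767] L [-0.0440859  -0.0156183  -0.00137881] z [0.22530297 0.23914803]
 top of nut X,L -0.05903304154547278 -0.024336374119859082 49 -0.0655086220593712 -0.05016665463902667
 ears L -0.020189131196922616 [0.22296968 0.22718121 0.23071329]
```

>>> servo_tool(grip=[-1, -1, -1, -1, -1, -1, -1, -1, -1, -1], translation=[[-0.02, 0.02, -0.03], [-0.04, 0.04, -0.065], [-0.065, 0.065, -0.09], [-0.09, 0.09, -0.105], [-0.12, 0.118, -0.12], [-0.15, 0.148, -0.134], [-0.179, 0.177, -0.134], [-0.208, 0.206, -0.134], [-0.237, 0.235, -0.134], [-0.266, 0.264, -0.134]], turn=[-0.06, -0.13, -0.2, -0.27, -0.35, -0.42, -0.5, -0.58, -0.66, -0.74])

```text
time_s: 0.98
tcp_pos: [0.3852, -0.3017, 0.3607]
eef_rot: [-180.0, 0.0, -118.2]
contact_force: [1.4, 0.6, 0.2]
gripper_width: 0.088
```

>>> servo_tool(grip=[-1, -1, -1, -1, -1, -1, -1, -1, -1, -1], translation=[[-0.04, 0.001, 0], [-0.08, 0.003, 0], [-0.12, 0.004, 0], [-0.16, 0.006, 0], [-0.2, 0.007, 0], [-0.235, 0.008, 0], [-0.265, 0.009, 0], [-0.285, 0.01, 0], [-0.296, 0.01, 0], [-0.299, 0.01, 0]], turn=[-0.05, -0.1, -0.15, -0.2, -0.25, -0.29, -0.32, -0.32, -0.32, -0.32])

```text
time_s: 1.82
tcp_pos: [0.5187, -0.0343, 0.3599]
eef_rot: [179.9, -0.0, -99.9]
contact_force: [-0.7, 0.2, 0.1]
gripper_width: 0.0879
```

```bash
cat > look.py <<'E'
import sys,numpy as np,cv2
from plant import r,capture,calibration
n,tag=sys.argv[1:3]
s=r.get_state();c=calibration(n);p,d=capture(n)
cv2.imwrite(f"pics/{tag}.png",p);np.savez(f"pics/{tag}.npz",p=p,d=d,**c)
print(s['time_s'],s['tcp_pos'],s['eef_rot'],s['contact_force'],s['gripper_width'],s['joints'].round(1))
E
python3 look.py wrist w1
```

```text
1.8167 [ 0.51872289 -0.03427952  0.35994656] [ 1.79940503e+02 -1.55119984e-02 -9.99315366e+01] [-0.73135583  0.20449799  0.06049689] 0.08791750451107433 [ 17.9   2.3  -5.4  -0.  -82.4 -27.8]
```

View pics/w1.png

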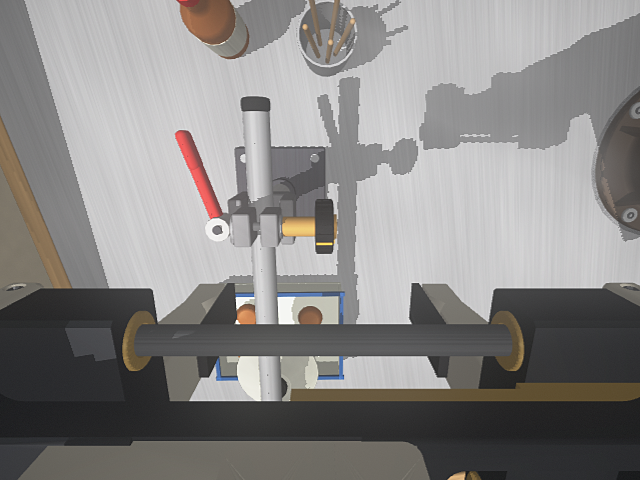

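Wrist view: nut wheel at about (324,226) with its yellow mark at (324,244), pin ring at (217,230), lever tip at (182,135), boom cap at (256,103).

```bash
cat >> h.py <<'E'
A0=np.radians(80);DY=np.array([np.cos(A0),np.sin(A0)]);DX=np.array([DY[1],-DY[0]]);O=np.array([.58,-.02])
def XL(q): q=np.asarray(q); return np.stack([(q[...,:2]-O)@DX,(q[...,:2]-O)@DY,q[...,2]],-1)
def W(x,l): return O+x*DX+l*DY
E
python3 - <<'E'
from h import *
z=load("w1")
v,u=np.nonzero(z['d']>0);f=np.full((480,640,3),np.nan);f[v,u]=XL(pts(z,u,v,z['d'][v,u]))
print("pin",f[228:233,214:221].reshape(-1,3).mean(0), XL(onplane(z,217,230,.226)))
p=z['p'].astype(int)
blk=(p.max(-1)<75)&(f[...,2]>.19)&(f[...,2]<.25)&(f[...,0]<-.03)&(f[...,0]>-.09)&(f[...,1]>-.07)&(f[...,1]<.02)
q=f[blk];print("nut",len(q),np.percentile(q,[1,10,50,90,99],axis=0).round(4))
hi=q[q[:,2]>.234];print(hi.mean(0),hi.min(0),hi.max(0))
yel=(p[...,2]>150)&(p[...,0]<110)&(f[...,0]<-.05)&(f[...,2]>.19)
vv,uu=np.nonzero(yel);print("yel",len(vv),f[yel].min(0),f[yel].max(0)) 
c=z['p'][180:270,160:360];cv2.imwrite("pics/w1c.png",cv2.resize(c,None,fx=4,fy=4,interpolation=0))
red=(p[...,2]>130)&(p[...,1]<90)&(p[...,0]<90)&(f[...,2]>.2)&(f[...,0]>0);q=f[red];d=np.linalg.svd(q[:,:2]-q[:,:2].mean(0))[2][0];print("lever",q.mean(0),d,np.degrees(np.arctan2(d[1],d[0])))
m=(f[...,2]>.18)&(f[...,2]<.2)&(abs(f[...,0])<.03)&(f[...,1]<-.05)&(f[...,1]>-.12);q=f[m];print("tube",q.mean(0),np.polyfit(q[:,1],q[:,0],1))
e=(f[...,2]>.224)&(f[...,0]>-.03)&(f[...,0]<.025)&(abs(f[...,1]+.025)<.03);q=f[e];print("ears",np.histogram(q[:,0],20))
E
```

```text
pin [ 0.03357331 -0.02643513  0.22745188] [ 0.0340325  -0.02605598  0.226     ]
nut 466 [[-0.0664 -0.0516  0.2144]
 [-0.0653 -0.0497  0.219 ]
 [-0.0593 -0.0425  0.2301]
 [-0.0533 -0.0123  0.2351]
 [-0.0521 -0.0034  0.2377]]
[-0.05913031 -0.03285299  0.23536041] [-0.06689813 -0.04066244  0.23402949] [-0.0525142  -0.01412808  0.23846269]
yel 112 [-0.10647266 -0.05659175  0.21808028] [-0.05037713  0.00709234  0.44721468]
lever [ 0.04700085 -0.07628274  0.21987956] [-0.31660677  0.94855688] 108.45784005091588
tube [ 0.00218585 -0.08597486  0.18925785] [-0.0029201  0.0019348]
ears (array([1362, 1378, 1379, 1411, 1494, 2290, 3456, 4112, 1695, 1765, 1882,
       1459,  924,  798,  656,  660,  605,  264,   30,   33]), array([-0.02999914, -0.02724986, -0.02450058, -0.0217513 , -0.01900202,
       -0.01625274, -0.01350346, -0.01075418, -0.0080049 , -0.00525562,
       -0.00250633,  0.00024295,  0.00299223,  0.00574151,  0.00849079,
        0.01124007,  0.01398935,  0.01673863,  0.01948791,  0.02223719,
        0.02498647]))
```

View pics/w1c.png

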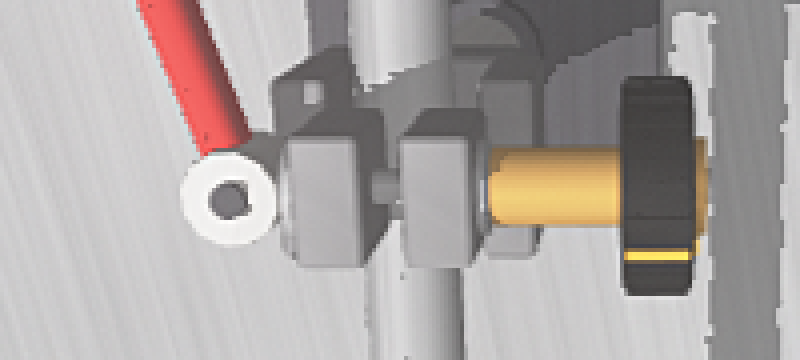

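The yellow rim mark sits just on the +y side of the top and will serve as a rotation index. I'll straddle the wheel's +y side with the jaws along the bolt.

>>> servo_tool(grip=[0.47, 0.47, 0.47, 0.47, 0.47, 0.47, 0.47, 0.47], translation=[[-0.01, 0.001, 0.03], [-0.0184, 0.0014, 0.06], [-0.0184, 0.0014, 0.08], [-0.0184, 0.0014, 0.09], [-0.0184, 0.0014, 0.1], [-0.0184, 0.0014, 0.11], [-0.0184, 0.0014, 0.11], [-0.0184, 0.0014, 0.11]], turn=[0, 0, 0, 0, 0, 0, 0, 0], newtons=20)

```text
time_s: 2.53
tcp_pos: [0.5203, -0.0178, 0.251]
eef_rot: [-180.0, -0.0, -100.1]
contact_force: [0.4, 0.5, 0.4]
gripper_width: 0.0401
```

```bash
python3 look.py wrist w2; python3 look.py top t2
python3 - <<'E'
from h import *
z=load("t2");cv2.imwrite("pics/t2c.png",cv2.resize(z['p'][170:290,270:420],None,fx=4,fy=4,interpolation=0))
E
```

```text
2.5333 [ 0.520263   -0.01782861  0.25099821] [-1.79975321e+02 -6.83160392e-03 -1.00056121e+02] [0.36375164 0.4562802  0.43888049] 0.04009744942982501 [ 19.7   5.  -16.4   0.  -68.6 -29.7]
2.5833 [ 0.52056932 -0.01765802  0.25147034] [-1.79926935e+02  1.47165780e-02 -1.00043298e+02] [ 0.29258146 -0.08388589  0.46850473] 0.03550010581241895 [ 19.7   4.9 -16.4   0.  -68.6 -29.7]
```

View pics/w2.png

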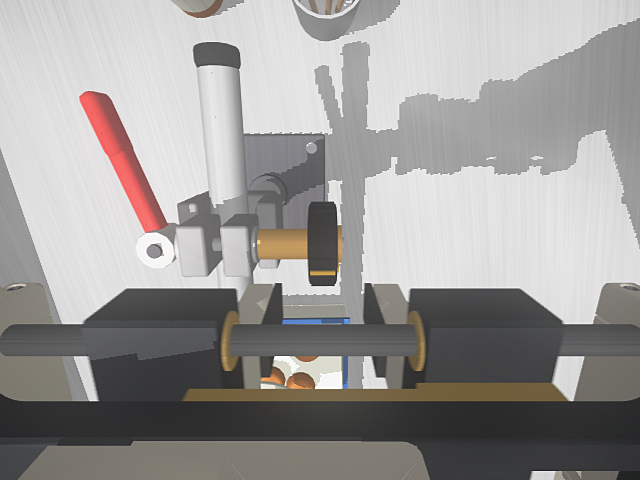

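>>> servo_tool(grip=[0.47, 0.47, 0.47, 0.47, 0.47, 0.47, 1, 1, 1, 1], translation=[[-0.0015, 0, 0], [-0.0015, 0, 0.003], [-0.0015, 0, 0.013], [-0.0015, 0, 0.023], [-0.0015, 0, 0.033], [-0.0015, 0, 0.037], [-0.0015, 0, 0.037], [-0.0015, 0, 0.037], [-0.0015, 0, 0.037], [-0.0015, 0, 0.037]], turn=[0, 0, 0, 0, 0, 0, 0, 0, 0, 0], newtons=20)

```text
time_s: 3.47
tcp_pos: [0.5206, -0.0162, 0.2131]
eef_rot: [-180.0, -0.0, -100.0]
contact_force: [4.5, -3.7, -8.3]
gripper_width: 0.0152
```

```bash
python3 look.py wrist w3
```

```text
3.4667 [ 0.52064249 -0.01617313  0.21310716] [-1.79989640e+02 -2.06677614e-02 -1.00038394e+02] [ 4.54130122 -3.66540439 -8.32675928] 0.015168680465113885 [ 19.8   6.5 -19.8   0.  -63.7 -29.9]
```

View pics/w3.png

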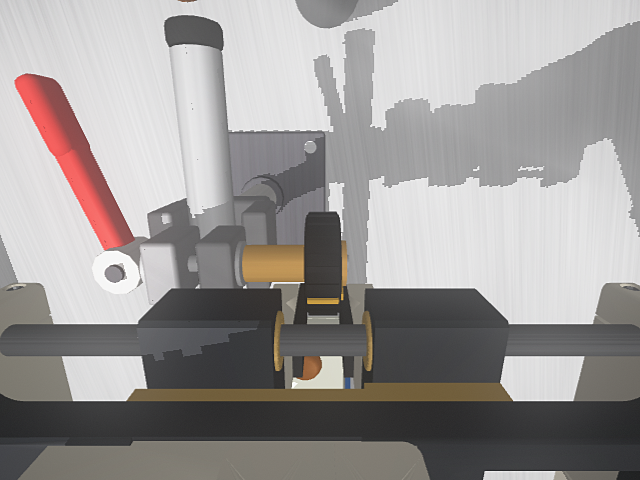

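>>> servo_tool(grip=[1, 1, 1, 1, 1, 1, 1, 1, 1, 1], translation=[[0.0005, 0, -0.0025], [0.0017, -0.0001, -0.005], [0.0027, -0.0002, -0.007], [0.004, -0.0003, -0.009], [0.006, -0.0004, -0.0105], [0.0087, -0.0005, -0.0115], [0.0117, -0.0005, -0.012], [0.0147, -0.0006, -0.012], [0.0177, -0.0006, -0.012], [0.0187, -0.0007, -0.012]], turn=[0, 0, 0, 0, 0, 0, 0, 0, 0, 0])

```text
time_s: 4.35
tcp_pos: [0.5186, -0.0321, 0.2264]
eef_rot: [-179.9, 0.3, -100.0]
contact_force: [-2.7, 12.1, 2.3]
gripper_width: 0.0154
```

```bash
python3 look.py wrist w4;python3 look.py top t4
python3 - <<'E'
from h import *
a=load("w4")['p'][180:420,120:460]
cv2.imwrite("pics/w4c.png",cv2.resize(a,None,fx=2.2,fy=2.2,interpolation=0))
E
```

```text
4.35 [ 0.51858079 -0.03211085  0.22637214] [-179.8920403     0.26817694 -100.00253856] [-2.66475291 12.14053167  2.33553825] 0.01544122620638743 [ 18.    5.8 -18.8  -0.2 -65.3 -27.9]
4.4 [ 0.51854837 -0.03221281  0.2263931 ] [-179.89578631    0.25948315 -100.00787458] [-1.8384779  10.68292471  2.53394948] 0.016016133101093646 [ 18.    5.8 -18.8  -0.2 -65.3 -27.9]
```

View pics/w4c.png

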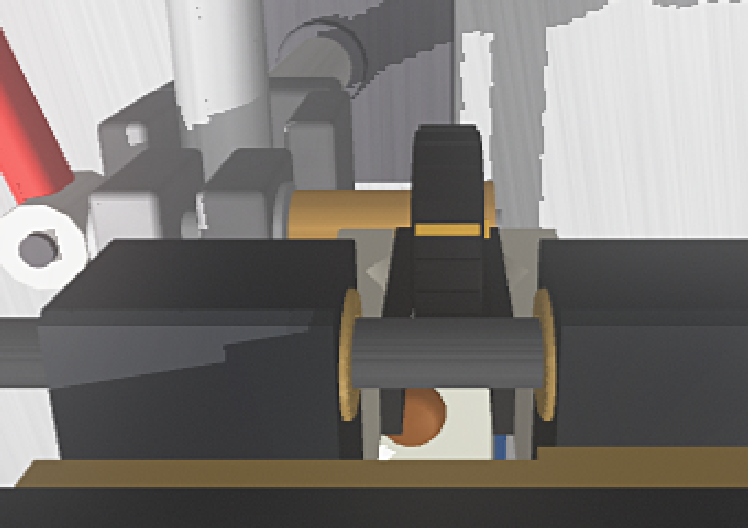

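The grip holds: the yellow mark has rolled to the top, at about crop (447,229). Continuing the stroke.

>>> servo_tool(grip=[1, 1, 1, 1, 1, 1, 1, 1, 1, 1], translation=[[0.003, -0.0001, 0], [0.006, -0.0001, 0], [0.009, -0.0002, 0.0005], [0.012, -0.0003, 0.001], [0.014, -0.0003, 0.002], [0.0155, -0.0004, 0.0035], [0.017, -0.0005, 0.0055], [0.018, -0.0006, 0.0075], [0.0187, -0.0007, 0.0095], [0.0187, -0.0007, 0.0105]], turn=[0, 0, 0, 0, 0, 0, 0, 0, 0, 0])

```text
time_s: 5.28
tcp_pos: [0.5155, -0.0532, 0.2175]
eef_rot: [-179.9, -0.0, -100.0]
contact_force: [-7.6, -1.3, 16.1]
gripper_width: 0.0156
```

```bash
python3 look.py wrist w5;python3 - <<'E'
from h import *
a=load("w5")['p'][140:380,120:460]
cv2.imwrite("pics/w5c.png",cv2.resize(a,None,fx=2.2,fy=2.2,interpolation=0))
E
```

```text
5.2833 [ 0.51547138 -0.05321541  0.21753017] [-1.79883779e+02 -8.62895686e-03 -9.99806731e+01] [-7.61925997 -1.34825282 16.13855309] 0.015607894427615576 [ 15.9   6.  -19.8   0.1 -64.1 -25.9]
```

View pics/w5c.png

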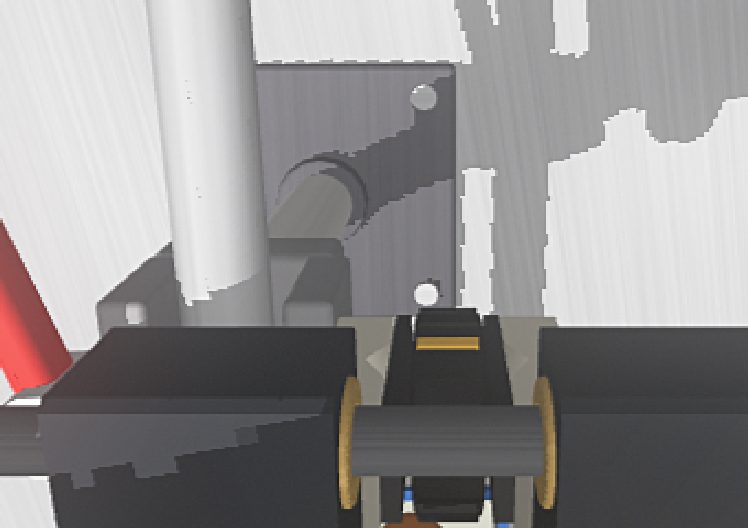

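```bash
cat > mark.py <<'E'
import sys
from h import *
L0=-.0253;Z0=.214
def ang(tag):
    z=load(tag);p=z['p'].astype(int);d=z['d']
    v,u=np.nonzero(d>0);f=np.full((480,640,3),np.nan);f[v,u]=XL(pts(z,u,v,d[v,u]))
    rad=np.hypot(f[...,1]-L0,f[...,2]-Z0)
    y=(p[...,2]>120)&(p[...,1]>.6*p[...,2])&(p[...,0]<.55*p[...,2])&(rad>.0205)&(rad<.03)&(f[...,0]<-.045)&(f[...,0]>-.07)
    v,u=np.nonzero(y)
    if len(v)<3: return tag,len(v),None
    c,dd=ray(z,u.mean(),v.mean())
    c=XL(c);d3=np.array([dd[:2]@DX,dd[:2]@DY,dd[2]])
    a=d3[1]**2+d3[2]**2;b=2*((c[1]-L0)*d3[1]+(c[2]-Z0)*d3[2]);k=(c[1]-L0)**2+(c[2]-Z0)**2-.024**2
    s=b*b-4*a*k; t=(-b-np.sqrt(max(s,0)))/2/a; q=c+t*d3
    return tag,len(v),u.mean().round(1),v.mean().round(1),q.round(4),"turns(+tight)",np.round(np.arctan2(-(q[1]-L0),q[2]-Z0)/2/np.pi,3)
for t in sys.argv[1:]: print(*ang(t))
E
python3 mark.py top0 w1 w2 w3 w4 w5
```

```text
top0 10 329.5 249.5 [-0.0597 -0.0147  0.2356] turns(+tight) -0.072
w1 49 324.0 243.0 [-0.0593 -0.0176  0.2367] turns(+tight) -0.052
w2 106 322.9 272.3 [-0.0597 -0.0178  0.2368] turns(+tight) -0.051
w3 205 323.7 300.2 [-0.06   -0.0185  0.237 ] turns(+tight) -0.046
w4 182 324.7 283.6 [-0.0598 -0.0359  0.2356] turns(+tight) 0.072
w5 166 322.8 295.5 [-0.0583 -0.0483  0.2209] turns(+tight) 0.204
```

About 0.25 turn made, so 0 to 0.59 turn still remain. Releasing, lifting and testing with the lever.

>>> servo_tool(grip=[0.45, 0.45, 0.45, 0.45, 0.45, 0.45, 0.45, 0.45], translation=[[0, 0, 0], [0, 0, 0], [0, 0, 0], [0, 0, -0.01], [0, 0, -0.03], [0, 0, -0.06], [0, 0, -0.075], [0, 0, -0.075]], turn=[0, 0, 0, 0, 0, 0, 0, 0])

```text
time_s: 6.0
tcp_pos: [0.5175, -0.0527, 0.295]
eef_rot: [-179.6, 0.1, -100.0]
contact_force: [0.8, -0.2, 0.4]
gripper_width: 0.0241
```

```bash
python3 look.py wrist w6; python3 mark.py w6;python3 - <<'E'
from h import *
z=load("w6");v,u=np.nonzero(z['d']>0);f=np.full((480,640,3),np.nan);f[v,u]=pts(z,u,v,z['d'][v,u]);p=z['p'].astype(int)
red=(p[...,2]>130)&(p[...,1]<90)&(p[...,0]<90)&(f[...,2]>.2)&(f[...,0]>.5);q=f[red]
c=q.mean(0);d=np.linalg.svd(q[:,:2]-c[:2])[2][0];print(c,d,np.degrees(np.arctan2(d[1],d[0])),np.percentile((q[:,:2]-[.6084,-.0509])@d,[1,99]), np.cross(d,c[:2]-[.6084,-.0509]))
E
```

```text
6.0 [ 0.51754341 -0.05269476  0.29498334] [-1.79575338e+02  1.25793565e-01 -9.99918992e+01] [ 0.8053063  -0.17001634  0.42947414] 0.02406606189462108 [ 15.9   3.3 -12.6   0.1 -73.7 -25.9]
w6 96 324.9 250.7 [-0.0572 -0.0465  0.2253] turns(+tight) 0.172
[ 0.60971773 -0.09221365  0.21350545] [ 0.13980374 -0.99017923] -81.96351024519916 [0.01143978 0.08683741] -0.0044710129116349185<stdin>:4: DeprecationWarning: Arrays of 2-dimensional vectors are deprecated. Use arrays of 3-dimensional vectors instead. (deprecated in NumPy 2.0)
```

View pics/w6.png

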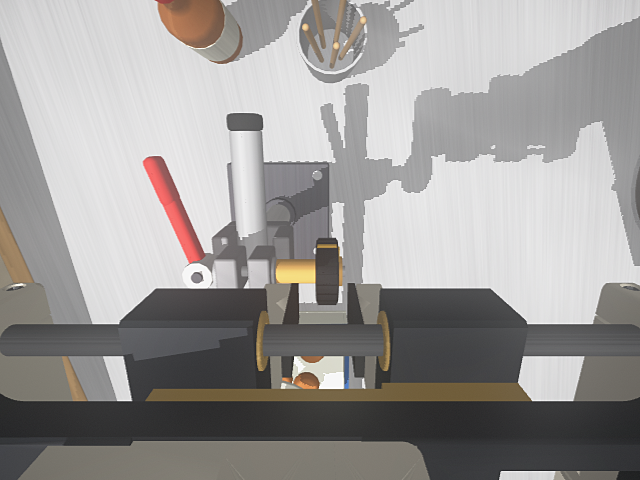

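>>> servo_tool(grip=[0.32, 0.32, 0.32, 0.32, 0.32, 0.32, 0.32, 0.32], translation=[[0.01, -0.027, 0], [0.02, -0.055, 0], [0.03, -0.083, 0], [0.038, -0.102, 0.01], [0.0413, -0.1086, 0.03], [0.0413, -0.1086, 0.045], [0.0413, -0.1086, 0.05], [0.0413, -0.1086, 0.05]], turn=[-0.06, -0.12, -0.18, -0.24, -0.3, -0.314, -0.314, -0.314])

```text
time_s: 6.72
tcp_pos: [0.614, -0.1125, 0.2379]
eef_rot: [179.8, 0.0, -82.1]
contact_force: [0.1, 0.7, 0.8]
gripper_width: 0.0296
```

```bash
python3 look.py wrist w7
```

```text
6.7167 [ 0.61400792 -0.11246363  0.23793531] [ 1.79785064e+02  3.20241140e-02 -8.20956906e+01] [0.08594131 0.69733952 0.81151782] 0.029583115921653743 [  7.5  15.6  -4.9  -0.  -69.7   0.4]
```

View pics/w7.png

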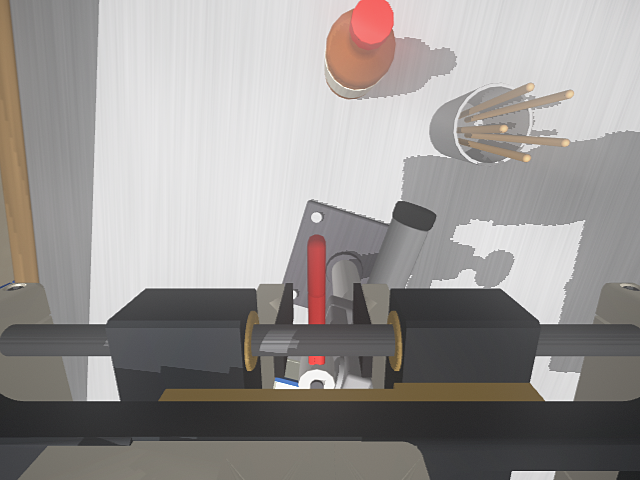

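The lever (column ~317) lies between the open jaws (290 to 358). Descending and narrowing the jaws loosely around it.

>>> servo_tool(grip=[0.32, 0.32, 0.32, 0.32, 0.5, 0.66, 0.66, 0.66], translation=[[0, -0.0025, 0.008], [0, -0.0025, 0.018], [0, -0.0025, 0.028], [0, -0.0025, 0.035], [0, -0.0025, 0.035], [0, -0.0025, 0.035], [0, -0.0025, 0.035], [0, -0.0025, 0.035]], turn=[0, 0, 0, 0, 0, 0, 0, 0])

```text
time_s: 7.43
tcp_pos: [0.6177, -0.1122, 0.2056]
eef_rot: [-180.0, -0.0, -82.0]
contact_force: [-0.4, -0.0, -0.3]
gripper_width: 0.0155
```

```bash
cat > arc.py <<'E'
import sys,numpy as np
from plant import r
PIN=np.array([.6084,-.0509]);R=.062
s=r.get_state();p=s['tcp_pos'];yaw=np.radians(s['eef_rot'][2])
print("t",s['time_s'],"tcp",p.round(4),"yaw",s['eef_rot'].round(1),"F",s['contact_force'].round(1),"w",s['gripper_width'].round(4),"j6",s['joints'][5].round(0))
v=p[:2]-PIN;psi=np.arctan2(v[1],v[0]);th=psi-np.radians(-91.8);f=s['contact_force'][:2]
print("r",np.hypot(*v).round(4),"psi",np.degrees(psi).round(1),"theta",th.round(3),"Ftang(acw on tool)",round(float(f@[-np.sin(psi),np.cos(psi)]),2),"Frad",round(float(f@v/np.hypot(*v)),2))
if len(sys.argv)>1:
    t0,t1,n=float(sys.argv[1]),float(sys.argv[2]),int(sys.argv[3])
    ex=np.array([np.cos(yaw),np.sin(yaw)]);ey=np.array([np.sin(yaw),-np.cos(yaw)])
    for t in np.linspace(t0,t1,n+1)[1:]:
        a=t+np.radians(-91.8);d=PIN+R*np.array([np.cos(a),np.sin(a)])-p[:2]
        print(round(t,3),[round(float(d@ex),4),round(float(d@ey),4)],"turn",round(float(-((a-yaw+np.pi)%(2*np.pi)-np.pi)),3))
E
python3 arc.py 0.2 1.1 10; python3 look.py wrist w8
```

```text
7.4333 [ 0.61773391 -0.11224149  0.20558785] [-1.79951679e+02 -1.00635580e-02 -8.20345238e+01] [-0.40789297 -0.02767873 -0.34935829] 0.0154902514028578 [  7.5  16.9  -7.4   0.  -65.6   0.5]Traceback (most recent call last):
  File "arc.py", line 5, in <module>
    print("t",s['time_s'],"tcp",p.round(4),"yaw",s['eef_rot'].round(1),"F",s['contact_force'].round(1),"w",s['gripper_width'].round(4),"j6",s['joints'][5].round(0))
                                                                                                           ^^^^^^^^^^^^^^^^^^^^^^^^
AttributeError: 'float' object has no attribute 'round'
```

View pics/w8.png

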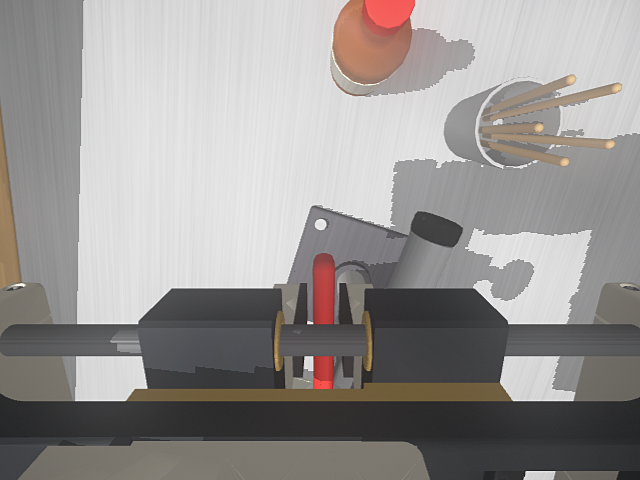

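The lever is centred between the jaws at column 323.

```bash
sed -i "s/s\['gripper_width'\].round(4)/round(float(s['gripper_width']),4)/" arc.py; python3 arc.py 0.15 1.15 10
```

```text
t 7.4833 tcp [ 0.6177 -0.1122  0.2056] yaw [-179.9   -0.   -82. ] F [-0.   0.5 -0.4] w 0.0155 j6 0.0
r 0.0621 psi -81.4 theta 0.182 Ftang(acw on tool) 0.08 Frad -0.53
0.25 [-0.0002, -0.0042] turn -0.08
0.35 [-0.001, -0.0103] turn -0.18
0.45 [-0.0025, -0.0164] turn -0.28
0.55 [-0.0045, -0.0222] turn -0.38
0.65 [-0.007, -0.0279] turn -0.48
0.75 [-0.0102, -0.0332] turn -0.58
0.85 [-0.0138, -0.0382] turn -0.68
0.95 [-0.018, -0.0429] turn -0.78
1.05 [-0.0225, -0.047] turn -0.88
1.15 [-0.0275, -0.0507] turn -0.98
```

>>> servo_tool(grip=[0.66, 0.66, 0.66, 0.66, 0.66, 0.66, 0.66, 0.66, 0.66, 0.66], translation=[[-0.0002, -0.0042, 0], [-0.001, -0.0103, 0], [-0.0025, -0.0164, 0], [-0.0045, -0.0222, 0], [-0.007, -0.0279, 0], [-0.0102, -0.0332, 0], [-0.0138, -0.0382, 0], [-0.018, -0.0429, 0], [-0.0225, -0.047, 0], [-0.0275, -0.0507, 0]], turn=[-0.08, -0.18, -0.28, -0.38, -0.48, -0.58, -0.68, -0.78, -0.88, -0.98])

```text
time_s: 8.32
tcp_pos: [0.6641, -0.0781, 0.2055]
eef_rot: [180.0, -0.0, -25.6]
contact_force: [-0.9, -1.9, 1.6]
gripper_width: 0.0148
```

```bash
python3 arc.py 1.15 1.65 5;python3 look.py wrist w9
```

```text
t 8.3167 tcp [ 0.6641 -0.0781  0.2055] yaw [180.   -0.  -25.6] F [-0.9 -1.9  1.6] w 0.0148 j6 54.0
r 0.062 psi -26.0 theta 1.148 Ftang(acw on tool) -2.1 Frad 0.04
1.25 [-0.0003, -0.0063] turn -0.095
1.35 [-0.0012, -0.0124] turn -0.195
1.45 [-0.0027, -0.0185] turn -0.295
1.55 [-0.0048, -0.0243] turn -0.395
1.65 [-0.0074, -0.0299] turn -0.495
8.3167 [ 0.66411395 -0.07810218  0.20553553] [ 1.79993279e+02 -3.03262599e-02 -2.56179030e+01] [-0.88253988 -1.90342446  1.60054163] 0.014804473620123782 [ 10.   20.7  -1.9   0.  -67.4  54.4]
```

View pics/w9.png

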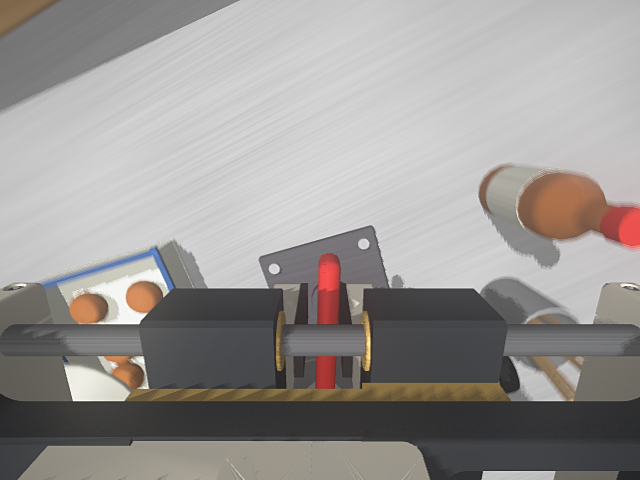

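Lever follows, with about 2 N while moving. Continuing in small steps while watching the force.

>>> servo_tool(grip=[0.66, 0.66, 0.66, 0.66, 0.66, 0.66, 0.66], translation=[[-0.0003, -0.0063, 0], [-0.0012, -0.0124, 0], [-0.0027, -0.0185, 0], [-0.0048, -0.0243, 0], [-0.0074, -0.0299, 0], [-0.0074, -0.0299, 0], [-0.0074, -0.0299, 0]], turn=[-0.095, -0.195, -0.295, -0.395, -0.495, -0.495, -0.495])

```text
time_s: 8.95
tcp_pos: [0.6703, -0.0478, 0.2053]
eef_rot: [-180.0, -0.0, 2.2]
contact_force: [-0.5, -0.6, -0.5]
gripper_width: 0.015
```

```bash
python3 arc.py 1.65 1.9 3
```

```text
t 8.95 tcp [ 0.6703 -0.0478  0.2053] yaw [-180.    -0.     2.2] F [-0.5 -0.6 -0.5] w 0.015 j6 80.0
r 0.062 psi 2.9 theta 1.653 Ftang(acw on tool) -0.56 Frad -0.5
1.733 [-0.0002, -0.005] turn -0.092
1.817 [-0.0009, -0.0101] turn -0.175
1.9 [-0.002, -0.0151] turn -0.259
```

>>> servo_tool(grip=[0.66, 0.66, 0.66, 0.66, 0.66, 0.66], translation=[[-0.0002, -0.005, 0], [-0.0009, -0.0101, 0], [-0.002, -0.0151, 0], [-0.002, -0.0151, 0], [-0.002, -0.0151, 0], [-0.002, -0.0151, 0]], turn=[-0.092, -0.175, -0.259, -0.259, -0.259, -0.259])

```text
time_s: 9.45
tcp_pos: [0.6677, -0.0332, 0.2052]
eef_rot: [180.0, -0.0, 17.0]
contact_force: [-0.0, 0.0, -0.4]
gripper_width: 0.0148
```

```bash
python3 arc.py 1.9 2.15 3
```

```text
t 9.45 tcp [ 0.6677 -0.0332  0.2052] yaw [180.  -0.  17.] F [-0.   0.  -0.4] w 0.0148 j6 93.0
r 0.0619 psi 16.7 theta 1.893 Ftang(acw on tool) 0.04 Frad -0.02
1.983 [-0.0001, -0.0056] turn -0.084
2.067 [-0.0007, -0.0107] turn -0.167
2.15 [-0.0018, -0.0158] turn -0.25
```

>>> servo_tool(grip=[0.66, 0.66, 0.66, 0.66, 0.66, 0.66], translation=[[-0.0001, -0.0056, 0], [-0.0007, -0.0107, 0], [-0.0018, -0.0158, 0], [-0.0018, -0.0158, 0], [-0.0018, -0.0158, 0], [-0.0018, -0.0158, 0]], turn=[-0.084, -0.167, -0.25, -0.25, -0.25, -0.25])

```text
time_s: 9.95
tcp_pos: [0.6613, -0.0185, 0.2051]
eef_rot: [180.0, -0.0, 31.4]
contact_force: [0.6, -0.3, -1.0]
gripper_width: 0.0148
```

```bash
python3 arc.py 2.15 2.35 4; python3 look.py wrist w10
```

```text
t 9.95 tcp [ 0.6613 -0.0185  0.2051] yaw [180.   -0.   31.4] F [ 0.6 -0.3 -1. ] w 0.0148 j6 106.0
r 0.062 psi 31.5 theta 2.151 Ftang(acw on tool) -0.57 Frad 0.33
2.2 [-0.0001, -0.003] turn -0.05
2.25 [-0.0003, -0.0061] turn -0.1
2.3 [-0.0007, -0.0092] turn -0.15
2.35 [-0.0013, -0.0122] turn -0.2
9.95 [ 0.66132081 -0.01852135  0.20512732] [ 1.79997290e+02 -1.42255519e-02  3.14032728e+01] [ 0.57430955 -0.31304316 -0.9673563 ] 0.014751694035328711 [ 15.2  20.   -2.9  -0.  -67.  106.2]
```

View pics/w10.png

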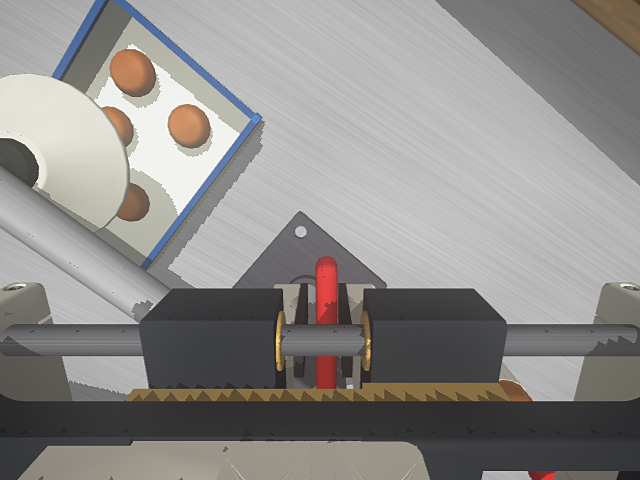

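Practically no force at 2.15 rad, so at least 0.42 turn remains (0.42 to about 0.59). Swinging the slack lever back open before turning again.

```bash
python3 arc.py 2.15 1.0 10
```

```text
t 10.0 tcp [ 0.6613 -0.0185  0.2051] yaw [180.   -0.   31.4] F [ 0.4 -0.1  0.7] w 0.0149 j6 106.0
r 0.062 psi 31.5 theta 2.151 Ftang(acw on tool) -0.28 Frad 0.31
2.035 [-0.0004, 0.0072] turn 0.116
1.92 [-0.0017, 0.0142] turn 0.231
1.805 [-0.0037, 0.021] turn 0.346
1.69 [-0.0065, 0.0276] turn 0.461
1.575 [-0.01, 0.0338] turn 0.576
1.46 [-0.0142, 0.0395] turn 0.691
1.345 [-0.0191, 0.0448] turn 0.806
1.23 [-0.0245, 0.0494] turn 0.921
1.115 [-0.0304, 0.0534] turn 1.036
1.0 [-0.0368, 0.0566] turn 1.151
```

>>> servo_tool(grip=[0.66, 0.66, 0.66, 0.66, 0.66, 0.66, 0.66, 0.66, 0.66, 0.66], translation=[[-0.0004, 0.0072, 0], [-0.0017, 0.0142, 0], [-0.0037, 0.021, 0], [-0.0065, 0.0276, 0], [-0.01, 0.0338, 0], [-0.0142, 0.0395, 0], [-0.0191, 0.0448, 0], [-0.0245, 0.0494, 0], [-0.0304, 0.0534, 0], [-0.0368, 0.0566, 0]], turn=[0.116, 0.231, 0.346, 0.461, 0.576, 0.691, 0.806, 0.921, 1.036, 1.151])

```text
time_s: 10.83
tcp_pos: [0.6601, -0.0862, 0.2051]
eef_rot: [-180.0, -0.0, -34.8]
contact_force: [0.2, 1.0, -2.0]
gripper_width: 0.0149
```

```bash
python3 arc.py 1.0 0.3 7
```

```text
t 10.8333 tcp [ 0.6601 -0.0862  0.2051] yaw [-180.    -0.   -34.8] F [ 0.2  1.  -2. ] w 0.0149 j6 46.0
r 0.0626 psi -34.4 theta 1.002 Ftang(acw on tool) 0.96 Frad -0.42
0.9 [-0.0009, 0.0063] turn 0.095
0.8 [-0.0018, 0.0125] turn 0.195
0.7 [-0.0033, 0.0185] turn 0.295
0.6 [-0.0054, 0.0243] turn 0.395
0.5 [-0.008, 0.0299] turn 0.495
0.4 [-0.0112, 0.0352] turn 0.595
0.3 [-0.015, 0.0402] turn 0.695
```

>>> servo_tool(grip=[0.66, 0.66, 0.66, 0.66, 0.66, 0.66, 0.66, 0.4, 0.4, 0.4], translation=[[-0.0009, 0.0063, 0], [-0.0018, 0.0125, 0], [-0.0033, 0.0185, 0], [-0.0054, 0.0243, 0], [-0.008, 0.0299, 0], [-0.0112, 0.0352, 0], [-0.015, 0.0402, 0], [-0.015, 0.0402, 0], [-0.015, 0.0402, 0], [-0.015, 0.0402, -0.01]], turn=[0.095, 0.195, 0.295, 0.395, 0.495, 0.595, 0.695, 0.695, 0.695, 0.695])

```text
time_s: 11.67
tcp_pos: [0.6236, -0.1105, 0.2134]
eef_rot: [179.8, 0.1, -74.0]
contact_force: [-0.8, 0.5, -0.1]
gripper_width: 0.0253
```

```bash
cat > go.py <<'E'
import sys,numpy as np
from plant import r
from h import W
# target X L z yaw
x,l,zz,yw=map(float,sys.argv[1:5]);s=r.get_state();p=s['tcp_pos'];y=np.radians(s['eef_rot'][2])
d=W(x,l)-p[:2];print(s['time_s'],p.round(4),s['eef_rot'].round(1),s['contact_force'].round(1),round(float(s['gripper_width']),4))
print("shift",[round(float(d@[np.cos(y),np.sin(y)]),4),round(float(d@[np.sin(y),-np.cos(y)]),4),round(float(p[2]-zz),4)],"turn",round(float(-np.radians(yw-s['eef_rot'][2])),3))
E
python3 go.py -.058 -.0065 .26 -100
```

```text
11.6667 [ 0.6236 -0.1105  0.2134] [ 1.798e+02  1.000e-01 -7.400e+01] [-0.8  0.5 -0.1] 0.0253
shift [-0.1185, 0.072, -0.0466] turn 0.453
```

>>> servo_tool(grip=[0.4, 0.4, 0.46, 0.46, 0.46, 0.46, 0.46, 0.46, 0.46, 0.46], translation=[[0, 0, -0.035], [0, 0, -0.07], [-0.03, 0.018, -0.08], [-0.06, 0.036, -0.08], [-0.09, 0.055, -0.08], [-0.112, 0.068, -0.08], [-0.1185, 0.072, -0.07], [-0.1185, 0.072, -0.055], [-0.1185, 0.072, -0.047], [-0.1185, 0.072, -0.047]], turn=[0, 0, 0.1, 0.2, 0.3, 0.4, 0.453, 0.453, 0.453, 0.453])

```text
time_s: 12.5
tcp_pos: [0.5222, -0.0161, 0.261]
eef_rot: [179.9, -0.0, -100.0]
contact_force: [0.1, 0.0, 0.1]
gripper_width: 0.0239
```

```bash
python3 look.py wrist w11; python3 mark.py w11;python3 go.py -.0582 -.0065 .213 -100
```

```text
12.5 [ 0.52215995 -0.01611784  0.26095193] [ 1.79874886e+02 -4.40655787e-02 -9.99734397e+01] [0.133624   0.00776614 0.10526529] 0.023860824097567106 [ 19.8   4.9 -15.2  -0.  -70.1 -29.7]
w11 101 323.4 202.9 [-0.0584 -0.0484  0.2204] turns(+tight) 0.207
12.55 [ 0.5228 -0.0164  0.2618] [ 179.9   -0.  -100. ] [-0.3 -0.2 -0.1] 0.0237
shift [0.0002, 0.0012, 0.0488] turn -0.0
```

View pics/w11.png

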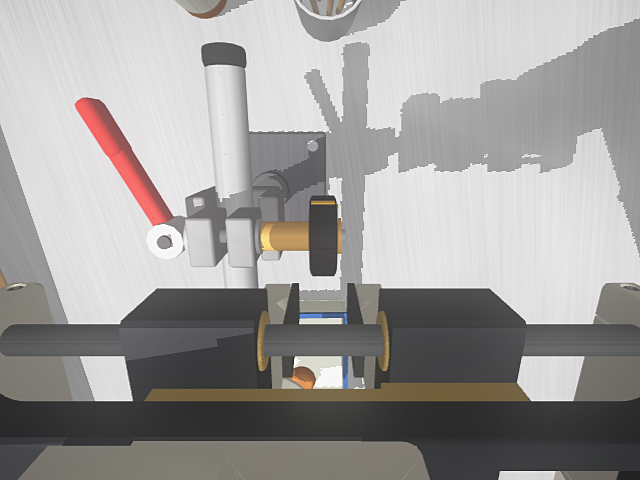

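>>> servo_tool(grip=[0.46, 0.46, 0.46, 0.46, 0.46, 0.46, 1, 1, 1, 1], translation=[[0, 0.0008, 0.005], [0, 0.0008, 0.015], [0, 0.0008, 0.026], [0, 0.0008, 0.037], [0, 0.0008, 0.046], [0, 0.0008, 0.049], [0, 0.0008, 0.049], [0, 0.0008, 0.049], [0, 0.0008, 0.049], [0, 0.0008, 0.049]], turn=[0, 0, 0, 0, 0, 0, 0, 0, 0, 0], newtons=20)

```text
time_s: 13.38
tcp_pos: [0.522, -0.0162, 0.213]
eef_rot: [180.0, -0.0, -100.1]
contact_force: [1.8, -1.0, -4.9]
gripper_width: 0.0159
```

>>> servo_tool(grip=[1, 1, 1, 1, 1, 1, 1, 1, 1, 1], translation=[[0.0005, 0, -0.0025], [0.0017, -0.0001, -0.005], [0.0027, -0.0002, -0.007], [0.004, -0.0003, -0.009], [0.006, -0.0004, -0.0105], [0.0087, -0.0005, -0.0115], [0.0117, -0.0005, -0.012], [0.0147, -0.0006, -0.012], [0.0177, -0.0006, -0.012], [0.0187, -0.0007, -0.012]], turn=[0, 0, 0, 0, 0, 0, 0, 0, 0, 0])

```text
time_s: 14.22
tcp_pos: [0.5198, -0.0327, 0.2265]
eef_rot: [-179.9, 0.2, -100.1]
contact_force: [-3.6, 12.9, 2.9]
gripper_width: 0.0159
```

>>> servo_tool(grip=[1, 1, 1, 1, 1, 1, 1, 1, 1, 1], translation=[[0.003, -0.0001, 0], [0.006, -0.0001, 0], [0.009, -0.0002, 0.0005], [0.012, -0.0003, 0.001], [0.014, -0.0003, 0.002], [0.0155, -0.0004, 0.0035], [0.017, -0.0005, 0.0055], [0.018, -0.0006, 0.0075], [0.0187, -0.0007, 0.0095], [0.0187, -0.0007, 0.0105]], turn=[0, 0, 0, 0, 0, 0, 0, 0, 0, 0])

```text
time_s: 15.05
tcp_pos: [0.5166, -0.0537, 0.2176]
eef_rot: [-179.9, -0.0, -100.0]
contact_force: [-8.4, -0.7, 14.6]
gripper_width: 0.0156
```

```bash
python3 look.py wrist w12; python3 mark.py w12; python3 look.py scene s12
```

```text
15.05 [ 0.51664168 -0.05374047  0.21760465] [-1.79900619e+02 -3.95549271e-02 -1.00028807e+02] [-8.43853125 -0.67093918 14.57097482] 0.015622712313162127 [ 15.8   6.1 -19.6   0.1 -64.2 -25.9]
w12 0 None
15.1 [ 0.51661919 -0.05382315  0.21753076] [-1.79903093e+02 -4.68567653e-02 -1.00032006e+02] [-7.84699939  1.10452777 11.93528648] 0.015906121860167138 [ 15.8   6.2 -19.6   0.1 -64.2 -25.9]
```

View pics/w12.png

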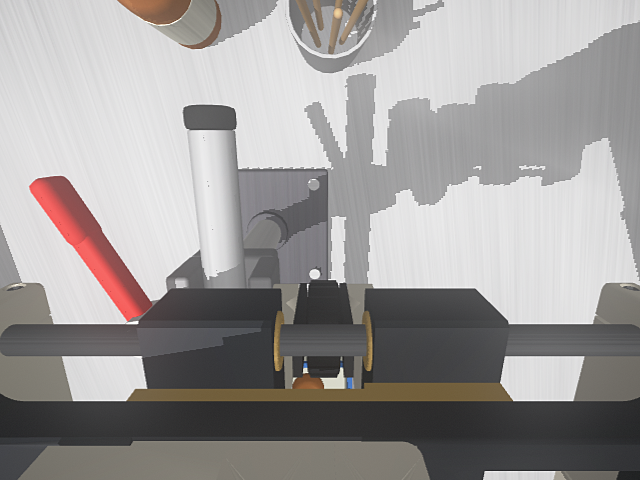

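Forces were the same as in the first stroke, so the total is about 0.51 turn. Release and re-test with the lever.

>>> servo_tool(grip=[0.45, 0.45, 0.45, 0.45, 0.45, 0.45, 0.45], translation=[[0, 0, 0], [0, 0, 0], [0, 0, 0], [0, 0, -0.015], [0, 0, -0.04], [0, 0, -0.07], [0, 0, -0.075]], turn=[0, 0, 0, 0, 0, 0, 0])

```text
time_s: 15.73
tcp_pos: [0.5193, -0.0533, 0.2952]
eef_rot: [-179.5, 0.1, -100.0]
contact_force: [1.5, -0.8, 0.2]
gripper_width: 0.0241
```

```bash
python3 look.py wrist w13;  python3 mark.py w13; python3 go.py .0614 -.0807 .24 -73;python3 - <<'E'
from h import *
z=load("w13");v,u=np.nonzero(z['d']>0);f=np.full((480,640,3),np.nan);f[v,u]=pts(z,u,v,z['d'][v,u]);p=z['p'].astype(int)
red=(p[...,2]>130)&(p[...,1]<90)&(p[...,0]<90)&(f[...,2]>.2)&(f[...,0]>.5);q=f[red]
c=q.mean(0);d=np.linalg.svd(q[:,:2]-c[:2])[2][0];print(c,d,np.degrees(np.arctan2(d[1],d[0])))
E
```

```text
15.7333 [ 0.51931792 -0.05332313  0.29515657] [-1.79547972e+02  7.62183488e-02 -1.00038798e+02] [ 1.46762231 -0.77416606  0.20426389] 0.024102890194311978 [ 15.8   3.4 -12.4   0.1 -73.7 -25.9]
w13 15 316.0 276.0 [-0.0493 -0.0326  0.2369] turns(+tight) 0.049
15.7833 [ 0.5191 -0.0531  0.294 ] [-1.796e+02  1.000e-01 -1.001e+02] [ 0.7 -0.3  2.3] 0.0238
shift [0.0374, -0.1157, 0.054] turn -0.472
[ 0.61531899 -0.09111823  0.21425389] [-0.27887916  0.9603262 ] 106.19332057181214
```

>>> servo_tool(grip=[0.35, 0.35, 0.35, 0.35, 0.35, 0.35, 0.35, 0.35, 0.35, 0.35], translation=[[0.008, -0.025, 0], [0.017, -0.052, 0], [0.026, -0.08, 0], [0.034, -0.105, 0.01], [0.0374, -0.1157, 0.03], [0.0374, -0.1157, 0.045], [0.0374, -0.1157, 0.06], [0.0374, -0.1157, 0.075], [0.0374, -0.1157, 0.088], [0.0374, -0.1157, 0.088]], turn=[-0.08, -0.18, -0.28, -0.38, -0.46, -0.472, -0.472, -0.472, -0.472, -0.472])

```text
time_s: 16.62
tcp_pos: [0.6226, -0.1101, 0.1979]
eef_rot: [179.7, 0.1, -73.1]
contact_force: [-0.6, 0.0, 0.1]
gripper_width: 0.0285
```

```bash
python3 arc.py .33 1.23 9;python3 look.py wrist w14
```

```text
t 16.6167 tcp [ 0.6226 -0.1101  0.1979] yaw [ 1.797e+02  1.000e-01 -7.310e+01] F [-0.6  0.   0.1] w 0.0285 j6 9.0
r 0.0609 psi -76.5 theta 0.267 Ftang(acw on tool) -0.56 Frad -0.18
0.43 [0.0009, -0.01] turn -0.103
0.53 [-0.0, -0.0161] turn -0.203
0.63 [-0.0016, -0.0221] turn -0.303
0.73 [-0.0037, -0.028] turn -0.403
0.83 [-0.0064, -0.0335] turn -0.503
0.93 [-0.0097, -0.0388] turn -0.603
1.03 [-0.0134, -0.0437] turn -0.703
1.13 [-0.0177, -0.0482] turn -0.803
1.23 [-0.0224, -0.0523] turn -0.903
16.6167 [ 0.62261338 -0.11006884  0.19787935] [ 1.79728937e+02  1.07400185e-01 -7.30698581e+01] [-0.58445965  0.04347277  0.1471227 ] 0.0285308675244482 [  7.6  17.8  -7.1  -0.1 -65.4   9.4]
```

View pics/w14.png

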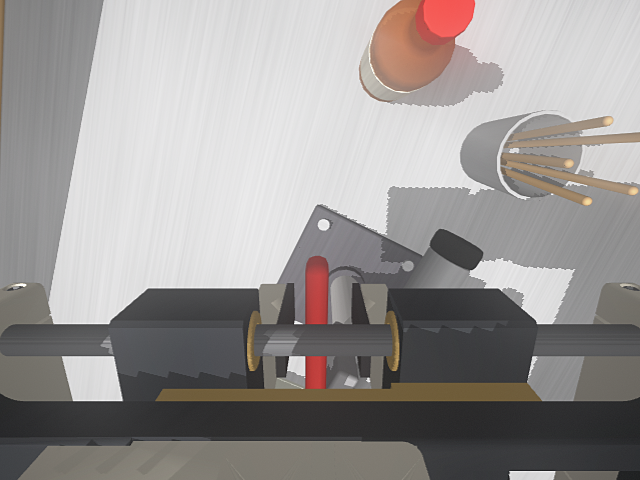

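>>> servo_tool(grip=[0.5, 0.66, 0.66], translation=[[0, -0.002, -0.003], [0, -0.003, -0.005], [0, -0.003, -0.005]], turn=[0, 0, 0])

```text
time_s: 16.92
tcp_pos: [0.6282, -0.1093, 0.2084]
eef_rot: [-179.8, -0.1, -73.0]
contact_force: [-0.7, 0.2, 0.5]
gripper_width: 0.0167
```

```bash
python3 arc.py .33 1.33 10
```

```text
t 16.9167 tcp [ 0.6282 -0.1093  0.2084] yaw [-1.798e+02 -1.000e-01 -7.300e+01] F [-0.7  0.2  0.5] w 0.0167 j6 9.0
r 0.0616 psi -71.2 theta 0.359 Ftang(acw on tool) -0.57 Frad -0.44
0.43 [0.0001, -0.0044] turn -0.102
0.53 [-0.0009, -0.0105] turn -0.202
0.63 [-0.0024, -0.0165] turn -0.302
0.73 [-0.0046, -0.0224] turn -0.402
0.83 [-0.0073, -0.0279] turn -0.502
0.93 [-0.0105, -0.0332] turn -0.602
1.03 [-0.0143, -0.0381] turn -0.702
1.13 [-0.0185, -0.0427] turn -0.802
1.23 [-0.0232, -0.0467] turn -0.902
1.33 [-0.0282, -0.0503] turn -1.002
```

>>> servo_tool(grip=[0.66, 0.66, 0.66, 0.66, 0.66, 0.66, 0.66, 0.66, 0.66, 0.66], translation=[[0.0001, -0.0044, 0.003], [-0.0009, -0.0105, 0.004], [-0.0024, -0.0165, 0.004], [-0.0046, -0.0224, 0.004], [-0.0073, -0.0279, 0.004], [-0.0105, -0.0332, 0.004], [-0.0143, -0.0381, 0.004], [-0.0185, -0.0427, 0.004], [-0.0232, -0.0467, 0.004], [-0.0282, -0.0503, 0.004]], turn=[-0.102, -0.202, -0.302, -0.402, -0.502, -0.602, -0.702, -0.802, -0.902, -1.002])

```text
time_s: 17.75
tcp_pos: [0.6674, -0.0677, 0.2035]
eef_rot: [-180.0, -0.1, -15.4]
contact_force: [-0.1, 0.1, -0.3]
gripper_width: 0.0148
```

```bash
python3 arc.py 1.33 1.73 4
```

```text
t 17.75 tcp [ 0.6674 -0.0677  0.2035] yaw [-1.80e+02 -1.00e-01 -1.54e+01] F [-0.1  0.1 -0.3] w 0.0148 j6 64.0
r 0.0614 psi -15.9 theta 1.325 Ftang(acw on tool) 0.1 Frad -0.1
1.43 [0.0004, -0.0065] turn -0.096
1.53 [-0.0005, -0.0126] turn -0.196
1.63 [-0.0021, -0.0187] turn -0.296
1.73 [-0.0042, -0.0245] turn -0.396
```

>>> servo_tool(grip=[0.66, 0.66, 0.66, 0.66, 0.66, 0.66], translation=[[0.0004, -0.0065, 0], [-0.0005, -0.0126, 0], [-0.0021, -0.0187, 0], [-0.0042, -0.0245, 0], [-0.0042, -0.0245, 0], [-0.0042, -0.0245, 0]], turn=[-0.096, -0.196, -0.296, -0.396, -0.396, -0.396])

```text
time_s: 18.25
tcp_pos: [0.6699, -0.0427, 0.2033]
eef_rot: [-180.0, -0.1, 6.9]
contact_force: [-0.0, 0.3, -0.8]
gripper_width: 0.0145
```

```bash
python3 arc.py 1.73 1.93 2
```

```text
t 18.25 tcp [ 0.6699 -0.0427  0.2033] yaw [-1.8e+02 -1.0e-01  6.9e+00] F [-0.   0.3 -0.8] w 0.0145 j6 84.0
r 0.062 psi 7.6 theta 1.734 Ftang(acw on tool) 0.29 Frad 0.03
1.83 [-0.0004, -0.0059] turn -0.107
1.93 [-0.0013, -0.012] turn -0.207
```

>>> servo_tool(grip=[0.66, 0.66, 0.66, 0.66], translation=[[-0.0004, -0.0059, 0], [-0.0013, -0.012, 0], [-0.0013, -0.012, 0], [-0.0013, -0.012, 0]], turn=[-0.107, -0.207, -0.207, -0.207])

```text
time_s: 18.58
tcp_pos: [0.6669, -0.0317, 0.2031]
eef_rot: [180.0, -0.0, 18.6]
contact_force: [-0.4, -2.9, 1.6]
gripper_width: 0.0148
```

```bash
python3 arc.py 1.93 2.15 3
```

```text
t 18.5833 tcp [ 0.6669 -0.0317  0.2031] yaw [180.   -0.   18.6] F [-0.4 -2.9  1.6] w 0.0148 j6 95.0
r 0.0615 psi 18.2 theta 1.919 Ftang(acw on tool) -2.57 Frad -1.31
2.003 [0.0003, -0.0052] turn -0.076
2.077 [-0.0002, -0.0097] turn -0.149
2.15 [-0.0011, -0.0142] turn -0.223
```

Force is appearing now (2.6 N at 1.9 rad). Going to about 2.1 rad and holding for a few readings.

>>> servo_tool(grip=[0.66, 0.66, 0.66, 0.66, 0.66, 0.66], translation=[[0.0003, -0.0052, 0], [-0.0002, -0.0097, 0], [-0.0011, -0.0142, 0], [-0.0011, -0.0142, 0], [-0.0011, -0.0142, 0], [-0.0011, -0.0142, 0]], turn=[-0.076, -0.149, -0.223, -0.223, -0.223, -0.223])

```text
time_s: 19.08
tcp_pos: [0.6613, -0.0188, 0.2028]
eef_rot: [180.0, -0.0, 31.4]
contact_force: [0.1, -4.3, 0.9]
gripper_width: 0.0148
```

```bash
python3 arc.py; python3 look.py wrist w15; python3 arc.py; python3 look.py wrist w15b; python3 arc.py; python3 look.py wrist w15c;python3 arc.py 2.15 1.0 10
```

```text
t 19.0833 tcp [ 0.6613 -0.0188  0.2028] yaw [180.   -0.   31.4] F [ 0.1 -4.3  0.9] w 0.0148 j6 106.0
r 0.0619 psi 31.2 theta 2.147 Ftang(acw on tool) -3.73 Frad -2.11
19.0833 [ 0.66130171 -0.01883426  0.20275701] [ 1.79976962e+02 -6.44338984e-03  3.14191429e+01] [ 0.12704162 -4.28473027  0.89726857] 0.014829020042862994 [ 15.2  20.1  -3.1   0.  -66.7 106.2]
t 19.1333 tcp [ 0.6613 -0.0188  0.2028] yaw [180.   -0.   31.5] F [-1.  -4.5  1.2] w 0.0151 j6 106.0
r 0.0619 psi 31.2 theta 2.147 Ftang(acw on tool) -3.29 Frad -3.16
19.1333 [ 0.66129845 -0.01884065  0.20275444] [ 1.79976225e+02 -8.65968794e-04  3.14714346e+01] [-0.99394428 -4.45202896  1.16056212] 0.015100137883364574 [ 15.2  20.1  -3.1   0.  -66.8 106.2]
t 19.1833 tcp [ 0.6613 -0.0188  0.2027] yaw [180.    0.   31.5] F [ 0.1 -5.9  1.6] w 0.0151 j6 106.0
r 0.0619 psi 31.2 theta 2.147 Ftang(acw on tool) -5.1 Frad -2.99
19.1833 [ 0.66128959 -0.01883165  0.20274683] [1.79972036e+02 3.01963851e-03 3.15181130e+01] [ 0.08890777 -5.91522999  1.62893236] 0.015102266253204799 [ 15.2  20.1  -3.1   0.  -66.8 106.3]
t 19.2333 tcp [ 0.6613 -0.0188  0.2027] yaw [180.    0.   31.6] F [-0.5 -5.1  1.7] w 0.0149 j6 106.0
r 0.0619 psi 31.2 theta 2.147 Ftang(acw on tool) -4.12 Frad -3.08
2.035 [-0.0003, 0.007] turn 0.118
1.92 [-0.0015, 0.014] turn 0.233
1.805 [-0.0036, 0.0208] turn 0.348
1.69 [-0.0064, 0.0273] turn 0.463
1.575 [-0.0099, 0.0335] turn 0.578
1.46 [-0.0142, 0.0393] turn 0.693
1.345 [-0.019, 0.0445] turn 0.808
1.23 [-0.0244, 0.0491] turn 0.923
1.115 [-0.0304, 0.0531] turn 1.038
1.0 [-0.0367, 0.0563] turn 1.153
```

View pics/w15.png

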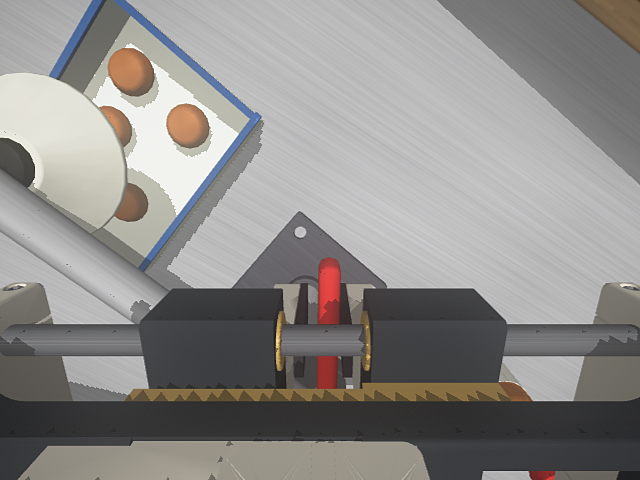

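About 4.1 N at 2.1 rad means roughly 0.26 turn too loose, which is one more identical stroke. Swinging the lever back.

>>> servo_tool(grip=[0.66, 0.66, 0.66, 0.66, 0.66, 0.66, 0.66, 0.66, 0.66, 0.66], translation=[[-0.0003, 0.007, 0], [-0.0015, 0.014, 0], [-0.0036, 0.0208, 0], [-0.0064, 0.0273, 0], [-0.0099, 0.0335, 0], [-0.0142, 0.0393, 0], [-0.019, 0.0445, 0], [-0.0244, 0.0491, 0], [-0.0304, 0.0531, 0], [-0.0367, 0.0563, 0]], turn=[0.118, 0.233, 0.348, 0.463, 0.578, 0.693, 0.808, 0.923, 1.038, 1.153])

```text
time_s: 20.07
tcp_pos: [0.6602, -0.0847, 0.2023]
eef_rot: [-179.9, -0.0, -34.8]
contact_force: [1.0, 0.4, -0.4]
gripper_width: 0.0146
```

```bash
python3 arc.py 1.0 0.3 7
```

```text
t 20.0667 tcp [ 0.6602 -0.0847  0.2023] yaw [-179.9   -0.   -34.8] F [ 1.   0.4 -0.4] w 0.0146 j6 46.0
r 0.0619 psi -33.1 theta 1.025 Ftang(acw on tool) 0.89 Frad 0.58
0.9 [-0.0001, 0.0077] turn 0.095
0.8 [-0.001, 0.0138] turn 0.195
0.7 [-0.0025, 0.0199] turn 0.295
0.6 [-0.0046, 0.0257] turn 0.395
0.5 [-0.0073, 0.0313] turn 0.495
0.4 [-0.0105, 0.0366] turn 0.595
0.3 [-0.0142, 0.0415] turn 0.695
```

>>> servo_tool(grip=[0.66, 0.66, 0.66, 0.66, 0.66, 0.66, 0.66, 0.4, 0.4, 0.4], translation=[[-0.0001, 0.0077, 0], [-0.001, 0.0138, 0], [-0.0025, 0.0199, 0], [-0.0046, 0.0257, 0], [-0.0073, 0.0313, 0], [-0.0105, 0.0366, 0], [-0.0142, 0.0415, 0], [-0.0142, 0.0415, 0], [-0.0142, 0.0415, 0], [-0.0142, 0.0415, -0.01]], turn=[0.095, 0.195, 0.295, 0.395, 0.495, 0.595, 0.695, 0.695, 0.695, 0.695])

```text
time_s: 20.9
tcp_pos: [0.6236, -0.111, 0.2108]
eef_rot: [179.8, 0.1, -74.0]
contact_force: [-0.3, 0.5, 0.1]
gripper_width: 0.0256
```

```bash
python3 go.py -.0572 -.0065 .261 -100
```

```text
20.9 [ 0.6236 -0.111   0.2108] [ 1.798e+02  1.000e-01 -7.400e+01] [-0.3  0.5  0.1] 0.0256
shift [-0.1187, 0.0712, -0.0502] turn 0.453
```

>>> servo_tool(grip=[0.4, 0.4, 0.46, 0.46, 0.46, 0.46, 0.46, 0.46, 0.46, 0.46], translation=[[0, 0, -0.035], [0, 0, -0.07], [-0.03, 0.018, -0.083], [-0.06, 0.036, -0.083], [-0.09, 0.055, -0.083], [-0.112, 0.067, -0.083], [-0.1187, 0.0712, -0.07], [-0.1187, 0.0712, -0.055], [-0.1187, 0.0712, -0.05], [-0.1187, 0.0712, -0.05]], turn=[0, 0, 0.1, 0.2, 0.3, 0.4, 0.453, 0.453, 0.453, 0.453])

```text
time_s: 21.73
tcp_pos: [0.5231, -0.0165, 0.262]
eef_rot: [179.9, -0.0, -100.0]
contact_force: [-0.4, -0.1, 0.6]
gripper_width: 0.0239
```

```bash
python3 look.py wrist w16; python3 go.py -.0572 -.0065 .213 -100
```

```text
21.7333 [ 0.52310516 -0.01651908  0.26202457] [ 1.79913657e+02 -2.80539016e-02 -1.00014804e+02] [-0.43435911 -0.10405376  0.59515358] 0.023932794144311327 [ 19.7   4.9 -15.   -0.  -70.2 -29.7]
21.7833 [ 0.5237 -0.0168  0.2628] [ 180.    -0.  -100.1] [ 0.4 -0.3  0.7] 0.0234
shift [-0.0001, 0.0012, 0.0498] turn -0.001
```

View pics/w16.png

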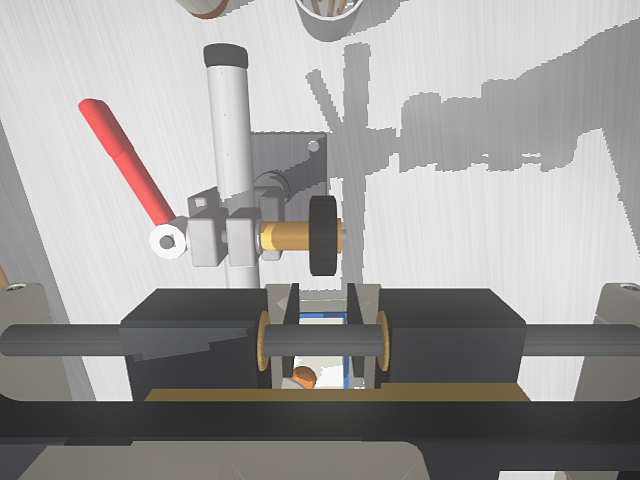

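The wheel (column 322) is centred between the jaws and the mark is out of view underneath, as expected. Third stroke.

>>> servo_tool(grip=[0.46, 0.46, 0.46, 0.46, 0.46, 0.46, 1, 1, 1, 1], translation=[[0, 0.0008, 0.005], [0, 0.0008, 0.015], [0, 0.0008, 0.026], [0, 0.0008, 0.037], [0, 0.0008, 0.046], [0, 0.0008, 0.0495], [0, 0.0008, 0.0495], [0, 0.0008, 0.0495], [0, 0.0008, 0.0495], [0, 0.0008, 0.0495]], turn=[0, 0, 0, 0, 0, 0, 0, 0, 0, 0], newtons=20)

```text
time_s: 22.62
tcp_pos: [0.5229, -0.0168, 0.2129]
eef_rot: [-180.0, -0.0, -100.1]
contact_force: [3.3, -2.5, -7.5]
gripper_width: 0.0155
```

>>> servo_tool(grip=[1, 1, 1, 1, 1, 1, 1, 1, 1, 1], translation=[[0.0005, 0, -0.0025], [0.0017, -0.0001, -0.005], [0.0027, -0.0002, -0.007], [0.004, -0.0003, -0.009], [0.006, -0.0004, -0.0105], [0.0087, -0.0005, -0.0115], [0.0117, -0.0005, -0.012], [0.0147, -0.0006, -0.012], [0.0177, -0.0006, -0.012], [0.0187, -0.0007, -0.012]], turn=[0, 0, 0, 0, 0, 0, 0, 0, 0, 0])

```text
time_s: 23.45
tcp_pos: [0.5207, -0.0327, 0.2261]
eef_rot: [-179.9, 0.3, -100.1]
contact_force: [-2.0, 12.0, 2.8]
gripper_width: 0.0154
```

>>> servo_tool(grip=[1, 1, 1, 1, 1, 1, 1, 1, 1, 1], translation=[[0.003, -0.0001, 0], [0.006, -0.0001, 0], [0.009, -0.0002, 0.0005], [0.012, -0.0003, 0.001], [0.014, -0.0003, 0.002], [0.0155, -0.0004, 0.0035], [0.017, -0.0005, 0.0055], [0.018, -0.0006, 0.0075], [0.0187, -0.0007, 0.0095], [0.0187, -0.0007, 0.0105]], turn=[0, 0, 0, 0, 0, 0, 0, 0, 0, 0])

```text
time_s: 24.28
tcp_pos: [0.5176, -0.0538, 0.2173]
eef_rot: [-179.9, 0.0, -100.1]
contact_force: [-7.5, 0.0, 16.7]
gripper_width: 0.0158
```

>>> servo_tool(grip=[0.45, 0.45, 0.45, 0.45, 0.45, 0.45, 0.45, 0.45], translation=[[0, 0, 0], [0, 0, 0], [0, 0, 0], [0, 0, -0.015], [0, 0, -0.04], [0, 0, -0.07], [0, 0, -0.075], [0, 0, -0.075]], turn=[0, 0, 0, 0, 0, 0, 0, 0])

```text
time_s: 24.95
tcp_pos: [0.519, -0.0533, 0.2924]
eef_rot: [-179.7, 0.1, -100.1]
contact_force: [-0.1, -0.3, -1.0]
gripper_width: 0.0241
```

```bash
python3 look.py wrist w17;  python3 mark.py w17; python3 go.py .0614 -.0807 .24 -73
```

```text
24.95 [ 0.51898833 -0.05330208  0.29237398] [-1.79699580e+02  1.23916081e-01 -1.00122278e+02] [-0.09505244 -0.28274345 -1.04010641] 0.024116116647474185 [ 15.7   3.6 -12.6   0.  -73.5 -25.8]
w17 14 314.0 277.5 [-0.0486 -0.0327  0.2368] turns(+tight) 0.05
25.0 [ 0.518  -0.0533  0.2905] [-1.799e+02  1.000e-01 -1.001e+02] [ 0.4  0.2 -1. ] 0.0243
shift [0.0368, -0.1167, 0.0505] turn -0.474
```

View pics/w17.png

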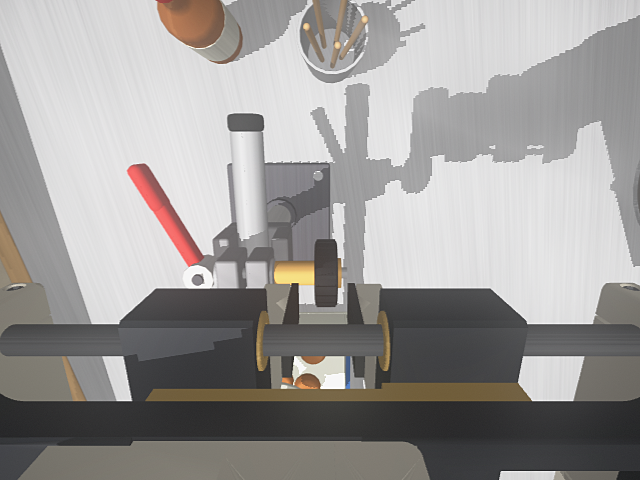

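The mark is still below (about 0.7 turn on the index) and the lever is unmoved. Testing the lever again.

>>> servo_tool(grip=[0.35, 0.35, 0.35, 0.35, 0.35, 0.35, 0.35, 0.35, 0.35, 0.35], translation=[[0.008, -0.025, 0], [0.017, -0.052, 0], [0.026, -0.08, 0], [0.034, -0.105, 0.01], [0.0368, -0.1187, 0.025], [0.0368, -0.1187, 0.04], [0.0368, -0.1187, 0.055], [0.0368, -0.1187, 0.07], [0.0368, -0.1187, 0.082], [0.0368, -0.1187, 0.082]], turn=[-0.08, -0.18, -0.28, -0.38, -0.46, -0.474, -0.474, -0.474, -0.474, -0.474])

```text
time_s: 25.83
tcp_pos: [0.6259, -0.1106, 0.2034]
eef_rot: [179.7, 0.1, -73.0]
contact_force: [0.1, 1.2, -0.8]
gripper_width: 0.0284
```

>>> servo_tool(grip=[0.5, 0.66, 0.66, 0.66], translation=[[0, 0, 0], [0, 0, 0], [0, 0, 0], [0, 0, 0]], turn=[0, 0, 0, 0])

```text
time_s: 26.17
tcp_pos: [0.6283, -0.1107, 0.2086]
eef_rot: [-179.9, -0.0, -73.0]
contact_force: [0.2, -0.5, 0.5]
gripper_width: 0.0155
```

```bash
python3 arc.py .33 1.23 9;python3 look.py wrist w18
```

```text
t 26.1667 tcp [ 0.6283 -0.1107  0.2086] yaw [-179.9   -0.   -73. ] F [ 0.2 -0.5  0.5] w 0.0155 j6 10.0
r 0.0631 psi -71.6 theta 0.352 Ftang(acw on tool) 0.05 Frad 0.52
0.43 [-0.0014, -0.0048] turn -0.101
0.53 [-0.0023, -0.0109] turn -0.201
0.63 [-0.0038, -0.0169] turn -0.301
0.73 [-0.006, -0.0227] turn -0.401
0.83 [-0.0087, -0.0283] turn -0.501
0.93 [-0.0119, -0.0336] turn -0.601
1.03 [-0.0157, -0.0385] turn -0.701
1.13 [-0.0199, -0.0431] turn -0.801
1.23 [-0.0246, -0.0471] turn -0.901
26.1667 [ 0.62827962 -0.11074286  0.20863413] [-1.79901662e+02 -2.22325524e-02 -7.29758913e+01] [ 0.21142866 -0.48123368  0.5141137 ] 0.015469502987159111 [  7.5  17.7  -5.9   0.  -66.3   9.5]
```

View pics/w18.png

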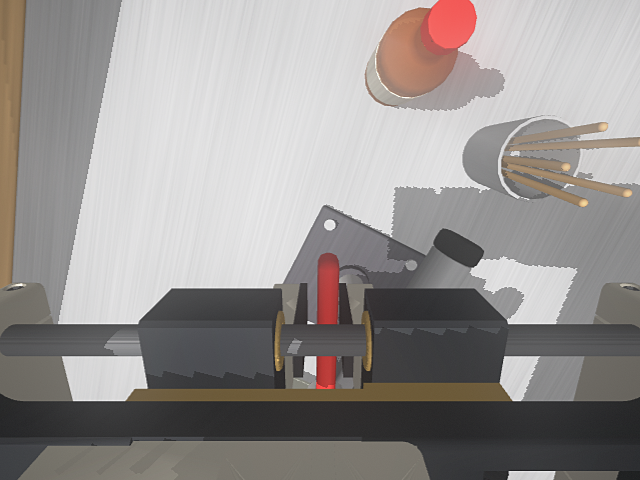

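Lever centred between the jaws (column 327). Swinging.

>>> servo_tool(grip=[0.66, 0.66, 0.66, 0.66, 0.66, 0.66, 0.66, 0.66, 0.66, 0.66], translation=[[-0.0014, -0.0048, 0.003], [-0.0023, -0.0109, 0.004], [-0.0038, -0.0169, 0.004], [-0.006, -0.0227, 0.004], [-0.0087, -0.0283, 0.004], [-0.0119, -0.0336, 0.004], [-0.0157, -0.0385, 0.004], [-0.0199, -0.0431, 0.004], [-0.0246, -0.0471, 0.004], [-0.0246, -0.0471, 0.004]], turn=[-0.101, -0.201, -0.301, -0.401, -0.501, -0.601, -0.701, -0.801, -0.901, -0.901])

```text
time_s: 27.05
tcp_pos: [0.6661, -0.0728, 0.204]
eef_rot: [-180.0, -0.0, -21.1]
contact_force: [0.4, -0.5, -0.4]
gripper_width: 0.0149
```

```bash
python3 arc.py 1.24 1.54 5
```

```text
t 27.05 tcp [ 0.6661 -0.0728  0.204 ] yaw [-180.    -0.   -21.1] F [ 0.4 -0.5 -0.4] w 0.0149 j6 59.0
r 0.0618 psi -20.8 theta 1.24 Ftang(acw on tool) -0.35 Frad 0.54
1.3 [0.0001, -0.0037] turn -0.065
1.36 [-0.0002, -0.0074] turn -0.125
1.42 [-0.0008, -0.0111] turn -0.185
1.48 [-0.0016, -0.0147] turn -0.245
1.54 [-0.0026, -0.0183] turn -0.305
```

>>> servo_tool(grip=[0.66, 0.66, 0.66, 0.66, 0.66, 0.66, 0.66], translation=[[0.0001, -0.0037, 0], [-0.0002, -0.0074, 0], [-0.0008, -0.0111, 0], [-0.0016, -0.0147, 0], [-0.0026, -0.0183, 0], [-0.0026, -0.0183, 0], [-0.0026, -0.0183, 0]], turn=[-0.065, -0.125, -0.185, -0.245, -0.305, -0.305, -0.305])

```text
time_s: 27.63
tcp_pos: [0.6695, -0.0562, 0.2039]
eef_rot: [180.0, 0.0, -4.1]
contact_force: [-2.1, -3.1, 1.8]
gripper_width: 0.0148
```

```bash
python3 arc.py; python3 look.py wrist w19; python3 arc.py;python3 look.py top t19; python3 arc.py 1.54 1.7 3;  python3 - <<'E'
from h import *
for t in("w19","t19"):
    z=load(t);v,u=np.nonzero(z['d']>0);f=np.full((480,640,3),np.nan);f[v,u]=pts(z,u,v,z['d'][v,u]);p=z['p'].astype(int)
    red=(p[...,2]>100)&(p[...,1]<.5*p[...,2])&(p[...,0]<.5*p[...,2])&(f[...,2]>.205)&(f[...,2]<.235)&(f[...,0]>.6)&(abs(f[...,1]+.05)<.05);q=f[red]
    if len(q)<10: print(t,len(q));continue
    c=q.mean(0);d=np.linalg.svd(q[:,:2]-c[:2])[2][0];print(t,len(q),c,np.degrees(np.arctan2(d[1],d[0])), np.degrees(np.arctan2(*(c[:2]-[.6084,-.0509])[::-1])))
E
```

```text
t 27.6333 tcp [ 0.6695 -0.0562  0.2039] yaw [180.    0.   -4.1] F [-2.1 -3.1  1.8] w 0.0148 j6 74.0
r 0.0613 psi -4.9 theta 1.516 Ftang(acw on tool) -3.23 Frad -1.88
27.6333 [ 0.66947519 -0.05615077  0.20385319] [ 1.79970883e+02  2.05543818e-02 -4.12402318e+00] [-2.14724716 -3.05545654  1.82826419] 0.01476257470942436 [ 11.8  21.1  -1.6   0.  -67.4  74.1]
t 27.6833 tcp [ 0.6695 -0.0561  0.2039] yaw [180.    0.   -4.1] F [-3.2 -2.7  0.2] w 0.015 j6 74.0
r 0.0613 psi -4.9 theta 1.517 Ftang(acw on tool) -2.93 Frad -2.99
27.6833 [ 0.66952675 -0.05611523  0.20389152] [ 1.79981589e+02  1.30895209e-02 -4.11480912e+00] [-3.22438594 -2.66291989  0.22696927] 0.01501388457420373 [ 11.8  21.   -1.6   0.  -67.4  74.1]
t 27.7333 tcp [ 0.6696 -0.0561  0.2039] yaw [180.    0.   -4.1] F [-2.1 -2.7  0.9] w 0.0146 j6 74.0
r 0.0614 psi -4.9 theta 1.517 Ftang(acw on tool) -2.88 Frad -1.9
1.593 [0.0005, -0.0047] turn -0.062
1.647 [0.0002, -0.008] turn -0.116
1.7 [-0.0003, -0.0113] turn -0.169
w19 2086 [ 0.66924687 -0.0580788   0.22024626] 174.35580116794944 -6.728735424694156
t19 78 [ 0.63360491 -0.05204621  0.21960568] 174.5917881517316 -2.6037684870869247
```

About 3 N at 1.5 rad, so close to right. Checking the profile further on, up to 2.1 rad.

>>> servo_tool(grip=[0.66, 0.66, 0.66, 0.66, 0.66], translation=[[0.0004, -0.0035, 0], [0.0002, -0.0075, 0], [0, -0.0105, 0], [0, -0.0105, 0], [0, -0.0105, 0]], turn=[-0.05, -0.1, -0.15, -0.15, -0.15])

```text
time_s: 28.15
tcp_pos: [0.6696, -0.0463, 0.2037]
eef_rot: [179.9, 0.1, 4.6]
contact_force: [-4.5, -5.6, 1.1]
gripper_width: 0.0151
```

```bash
python3 arc.py; python3 look.py wrist w20; python3 arc.py 1.7 2.0 4
```

```text
t 28.15 tcp [ 0.6696 -0.0463  0.2037] yaw [1.799e+02 1.000e-01 4.600e+00] F [-4.5 -5.6  1.1] w 0.0151 j6 82.0
r 0.0614 psi 4.3 theta 1.677 Ftang(acw on tool) -5.22 Frad -4.9
28.15 [ 0.66964971 -0.04629208  0.20368577] [1.79933359e+02 1.04561588e-01 4.56100643e+00] [-4.49803451 -5.57280878  1.14110174] 0.01514292378916919 [ 12.7  21.   -1.6   0.1 -67.4  81.9]
t 28.2 tcp [ 0.6697 -0.0463  0.2037] yaw [1.799e+02 1.000e-01 4.500e+00] F [-4.7 -5.6  2.3] w 0.0149 j6 82.0
r 0.0614 psi 4.3 theta 1.677 Ftang(acw on tool) -5.19 Frad -5.08
1.775 [0.0003, -0.0061] turn -0.093
1.85 [-0.0003, -0.0107] turn -0.168
1.925 [-0.0013, -0.0152] turn -0.243
2.0 [-0.0025, -0.0197] turn -0.318
```

>>> servo_tool(grip=[0.66, 0.66, 0.66, 0.66, 0.66, 0.66], translation=[[-0.0008, -0.0061, 0], [-0.0015, -0.0107, 0], [-0.0025, -0.0157, 0], [-0.0042, -0.0215, 0], [-0.0042, -0.0215, 0], [-0.0042, -0.0215, 0]], turn=[-0.093, -0.168, -0.25, -0.35, -0.35, -0.35])

```text
time_s: 28.7
tcp_pos: [0.6639, -0.0262, 0.2037]
eef_rot: [179.9, 0.1, 24.6]
contact_force: [-1.6, -10.7, 0.9]
gripper_width: 0.0152
```

```bash
python3 arc.py; python3 look.py wrist w21; python3 arc.py 2.05 2.2 2;python3 - <<'E'
from h import *
for t in("w20","w21"):
    z=load(t);v,u=np.nonzero(z['d']>0);f=np.full((480,640,3),np.nan);f[v,u]=pts(z,u,v,z['d'][v,u]);p=z['p'].astype(int)
    red=(p[...,2]>100)&(p[...,1]<.5*p[...,2])&(p[...,0]<.5*p[...,2])&(f[...,2]>.205)&(f[...,2]<.235)&(f[...,0]>.6)&(abs(f[...,1]+.03)<.06);q=f[red]
    c=q.mean(0);d=np.linalg.svd(q[:,:2]-c[:2])[2][0];a=np.degrees(np.arctan2(d[1],d[0]));print(t,len(q),a%180,np.degrees(np.arctan2(*(c[:2]-[.6084,-.0509])[::-1])))
E
```

```text
t 28.7 tcp [ 0.6639 -0.0262  0.2037] yaw [1.799e+02 1.000e-01 2.460e+01] F [ -1.6 -10.7   0.9] w 0.0152 j6 100.0
r 0.0607 psi 24.0 theta 2.02 Ftang(acw on tool) -9.1 Frad -5.83
28.7 [ 0.66387497 -0.02624152  0.20374166] [1.79891806e+02 1.44491548e-01 2.46195577e+01] [ -1.63251048 -10.6808637    0.88171439] 0.015218661334875396 [ 14.6  20.4  -2.6   0.1 -67.1 100. ]
t 28.75 tcp [ 0.6639 -0.0263  0.2037] yaw [1.799e+02 1.000e-01 2.460e+01] F [ -1.7 -10.7   1.2] w 0.0154 j6 100.0
r 0.0607 psi 23.9 theta 2.019 Ftang(acw on tool) -9.1 Frad -5.87
2.125 [0.001, -0.0066] turn -0.094
2.2 [0.0004, -0.0112] turn -0.169
w20 2068 3.497364022819596 2.362065198514523
w21 2068 23.1298322538249 21.962291937279026
```

Firm (5 N) only at about 1.65 rad and 9.1 N at 2.0 rad: still roughly 0.09 turn loose. There is ample time, so I back the lever off and add a short stroke.

```bash
python3 arc.py 2.02 0.9 10
```

```text
t 28.75 tcp [ 0.6639 -0.0263  0.2037] yaw [1.799e+02 1.000e-01 2.460e+01] F [ -1.7 -10.7   1.2] w 0.0154 j6 100.0
r 0.0607 psi 23.9 theta 2.019 Ftang(acw on tool) -9.1 Frad -5.87
1.908 [0.0008, 0.0069] turn 0.123
1.796 [-0.0004, 0.0137] turn 0.235
1.684 [-0.0024, 0.0203] turn 0.347
1.572 [-0.0051, 0.0267] turn 0.459
1.46 [-0.0085, 0.0328] turn 0.571
1.348 [-0.0126, 0.0384] turn 0.683
1.236 [-0.0173, 0.0435] turn 0.795
1.124 [-0.0225, 0.0481] turn 0.907
1.012 [-0.0282, 0.0521] turn 1.019
0.9 [-0.0343, 0.0554] turn 1.131
```

>>> servo_tool(grip=[0.66, 0.66, 0.66, 0.66, 0.66, 0.66, 0.66, 0.66, 0.66, 0.66], translation=[[0.0008, 0.0069, 0], [-0.0004, 0.0137, 0], [-0.0024, 0.0203, 0], [-0.0051, 0.0267, 0], [-0.0085, 0.0328, 0], [-0.0126, 0.0384, 0], [-0.0173, 0.0435, 0], [-0.0225, 0.0481, 0], [-0.0282, 0.0521, 0], [-0.0343, 0.0554, 0]], turn=[0.123, 0.235, 0.347, 0.459, 0.571, 0.683, 0.795, 0.907, 1.019, 1.131])

```text
time_s: 29.58
tcp_pos: [0.6576, -0.0885, 0.2037]
eef_rot: [-179.9, -0.1, -40.5]
contact_force: [0.7, -0.4, -0.0]
gripper_width: 0.0145
```

```bash
python3 arc.py 0.9 0.3 6
```

```text
t 29.5833 tcp [ 0.6576 -0.0885  0.2037] yaw [-1.799e+02 -1.000e-01 -4.050e+01] F [ 0.7 -0.4 -0. ] w 0.0145 j6 40.0
r 0.0619 psi -37.4 theta 0.949 Ftang(acw on tool) 0.13 Frad 0.78
0.8 [-0.0001, 0.0092] turn 0.096
0.7 [-0.001, 0.0154] turn 0.196
0.6 [-0.0025, 0.0214] turn 0.296
0.5 [-0.0046, 0.0272] turn 0.396
0.4 [-0.0073, 0.0328] turn 0.496
0.3 [-0.0105, 0.0381] turn 0.596
```

>>> servo_tool(grip=[0.66, 0.66, 0.66, 0.66, 0.66, 0.66, 0.4, 0.4, 0.4, 0.4], translation=[[-0.0001, 0.0075, 0], [-0.001, 0.0145, 0], [-0.0025, 0.0214, 0], [-0.0046, 0.0272, 0], [-0.0073, 0.0328, 0], [-0.0105, 0.0381, 0], [-0.0105, 0.0381, 0], [-0.0105, 0.0381, 0], [-0.0105, 0.0381, -0.01], [-0.0105, 0.0381, -0.03]], turn=[0.096, 0.196, 0.296, 0.396, 0.496, 0.596, 0.596, 0.596, 0.596, 0.596])

```text
time_s: 30.42
tcp_pos: [0.6232, -0.1108, 0.2318]
eef_rot: [179.8, 0.1, -74.1]
contact_force: [0.2, 0.1, -0.1]
gripper_width: 0.0261
```

```bash
python3 go.py -.0562 -.0203 .261 -100
```

```text
30.4167 [ 0.6232 -0.1108  0.2318] [ 1.798e+02  1.000e-01 -7.410e+01] [ 0.2  0.1 -0.1] 0.0261
shift [-0.1055, 0.076, -0.0292] turn 0.452
```

>>> servo_tool(grip=[0.4, 0.4, 0.46, 0.46, 0.46, 0.46, 0.46, 0.46, 0.46, 0.46], translation=[[0, 0, -0.03], [-0.01, 0.007, -0.06], [-0.04, 0.029, -0.06], [-0.07, 0.05, -0.06], [-0.095, 0.068, -0.06], [-0.1055, 0.076, -0.05], [-0.1055, 0.076, -0.035], [-0.1055, 0.076, -0.029], [-0.1055, 0.076, -0.029], [-0.1055, 0.076, -0.029]], turn=[0, 0.05, 0.15, 0.25, 0.35, 0.45, 0.452, 0.452, 0.452, 0.452])

```text
time_s: 31.25
tcp_pos: [0.5229, -0.0304, 0.2629]
eef_rot: [180.0, -0.0, -100.0]
contact_force: [-0.0, 0.3, 0.3]
gripper_width: 0.0236
```

```bash
python3 look.py wrist w22; python3 go.py -.0562 -.0203 .2245 -100
```

```text
31.25 [ 0.52286414 -0.0304087   0.26293716] [ 1.79992411e+02 -3.05381624e-02 -1.00000110e+02] [-0.01875226  0.27785727  0.31708017] 0.023560587032742174 [ 18.2   4.9 -14.9   0.  -70.2 -28.2]
31.3 [ 0.5231 -0.0305  0.2632] [-180.   -0. -100.] [ 0.3 -0.5 -0.3] 0.0235
shift [0.0001, 0.002, 0.0387] turn -0.001
```

View pics/w22.png

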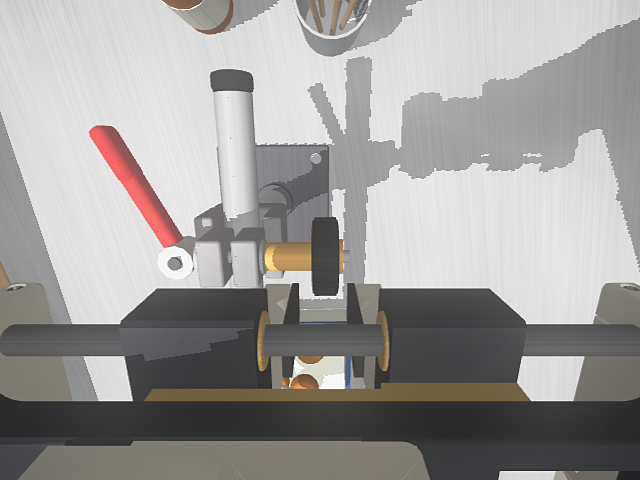

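The wheel (column 325) sits about 1 mm outward of the jaws' middle (322). Correcting 1.5 mm, then the short stroke.

>>> servo_tool(grip=[0.46, 0.46, 0.46, 0.46, 0.46, 1, 1, 1, 1], translation=[[0, 0.0015, 0.005], [0, 0.0015, 0.015], [0, 0.0015, 0.026], [0, 0.0015, 0.036], [0, 0.0015, 0.0387], [0, 0.0015, 0.0387], [0, 0.0015, 0.0387], [0, 0.0015, 0.0387], [0, 0.0015, 0.0387]], turn=[0, 0, 0, 0, 0, 0, 0, 0, 0], newtons=20)

```text
time_s: 32.05
tcp_pos: [0.5215, -0.0302, 0.2234]
eef_rot: [-180.0, -0.0, -100.1]
contact_force: [4.3, -2.5, -4.3]
gripper_width: 0.0156
```

```bash
python3 go.py -.0562 -.0203 .2245 -100
```

```text
32.05 [ 0.5215 -0.0302  0.2234] [-180.    -0.  -100.1] [ 4.3 -2.5 -4.3] 0.0156
shift [0.0001, 0.0003, -0.0011] turn -0.001
```

>>> servo_tool(grip=[1, 1, 1, 1, 1, 1], translation=[[0.0025, -0.0001, -0.0012], [0.005, -0.0001, -0.0015], [0.0075, -0.0002, -0.0013], [0.0105, -0.0003, -0.001], [0.0105, -0.0003, -0.001], [0.0105, -0.0003, -0.001]], turn=[0, 0, 0, 0, 0, 0])

```text
time_s: 32.55
tcp_pos: [0.5204, -0.0382, 0.2245]
eef_rot: [-179.9, 0.2, -100.1]
contact_force: [2.9, 9.4, -1.6]
gripper_width: 0.0158
```

>>> servo_tool(grip=[0.45, 0.45, 0.45, 0.45, 0.45, 0.45, 0.45, 0.45], translation=[[0, 0, 0], [0, 0, 0], [0, 0, 0], [0, 0, -0.015], [0, 0, -0.04], [0, 0, -0.068], [0, 0, -0.068], [0, 0, -0.068]], turn=[0, 0, 0, 0, 0, 0, 0, 0])

```text
time_s: 33.22
tcp_pos: [0.5198, -0.0405, 0.2943]
eef_rot: [-179.8, 0.1, -100.1]
contact_force: [0.4, -0.3, -0.6]
gripper_width: 0.024
```

```bash
python3 look.py wrist w23; python3 go.py .0614 -.0807 .24 -73
```

```text
33.2167 [ 0.51984445 -0.04050984  0.29434361] [-1.79845107e+02  6.26080818e-02 -1.00098172e+02] [ 0.38002306 -0.26734125 -0.56372943] 0.02396189013510342 [ 17.1   3.6 -12.3   0.  -74.  -27.2]
33.2667 [ 0.5191 -0.0405  0.2929] [-180.     0.  -100.1] [-0.4 -0.3 -0.6] 0.0241
shift [0.0497, -0.1179, 0.0529] turn -0.473
```

View pics/w23.png

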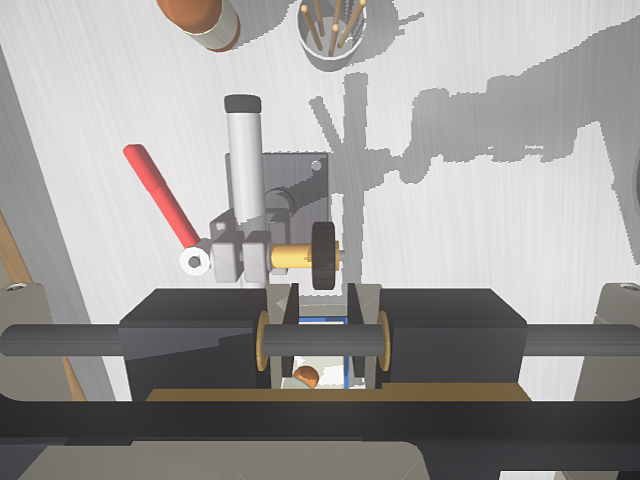

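About 8 mm of travel at the rim grip, so about 0.075 turn. Lever unmoved. Now test again.

>>> servo_tool(grip=[0.35, 0.35, 0.35, 0.35, 0.35, 0.35, 0.35, 0.35, 0.35, 0.35], translation=[[0.01, -0.025, 0], [0.022, -0.052, 0], [0.034, -0.08, 0], [0.045, -0.107, 0.01], [0.0497, -0.119, 0.025], [0.0497, -0.119, 0.04], [0.0497, -0.119, 0.055], [0.0497, -0.119, 0.07], [0.0497, -0.119, 0.084], [0.0497, -0.119, 0.084]], turn=[-0.08, -0.18, -0.28, -0.38, -0.46, -0.473, -0.473, -0.473, -0.473, -0.473])

```text
time_s: 34.1
tcp_pos: [0.6252, -0.1102, 0.204]
eef_rot: [179.6, 0.1, -73.0]
contact_force: [-0.5, 0.3, -1.3]
gripper_width: 0.0285
```

>>> servo_tool(grip=[0.5, 0.66, 0.66, 0.66], translation=[[0, 0, 0], [0, 0, 0], [0, 0, 0], [0, 0, 0]], turn=[0, 0, 0, 0])

```text
time_s: 34.43
tcp_pos: [0.6281, -0.1102, 0.2098]
eef_rot: [-179.9, -0.0, -73.0]
contact_force: [0.3, -0.3, -0.6]
gripper_width: 0.0152
```

```bash
python3 arc.py .33 1.23 9;python3 look.py wrist w24
```

```text
t 34.4333 tcp [ 0.6281 -0.1102  0.2098] yaw [-179.9   -0.   -73. ] F [ 0.3 -0.3 -0.6] w 0.0152 j6 9.0
r 0.0625 psi -71.6 theta 0.353 Ftang(acw on tool) 0.19 Frad 0.35
0.43 [-0.0008, -0.0048] turn -0.101
0.53 [-0.0017, -0.0109] turn -0.201
0.63 [-0.0032, -0.0169] turn -0.301
0.73 [-0.0054, -0.0227] turn -0.401
0.83 [-0.0081, -0.0283] turn -0.501
0.93 [-0.0113, -0.0336] turn -0.601
1.03 [-0.0151, -0.0385] turn -0.701
1.13 [-0.0193, -0.043] turn -0.801
1.23 [-0.024, -0.0471] turn -0.901
34.4333 [ 0.62812    -0.11017523  0.20982594] [-1.79921826e+02 -2.34948916e-02 -7.29783202e+01] [ 0.28747416 -0.27587494 -0.58004933] 0.01515168615772824 [  7.6  17.6  -5.8   0.  -66.5   9.5]
```

View pics/w24.png

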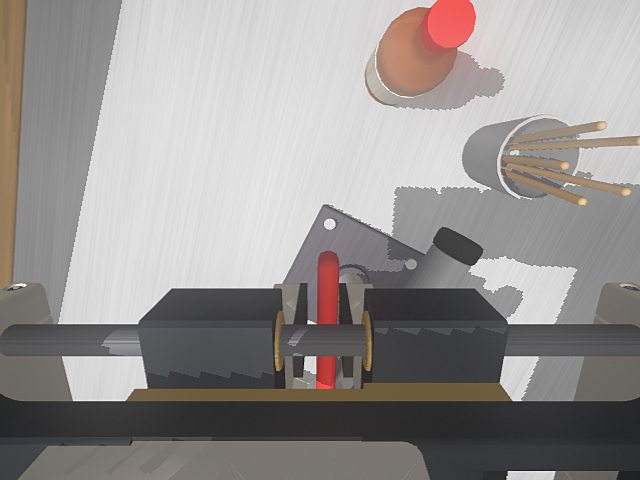

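Lever again between the jaws (column 327).

>>> servo_tool(grip=[0.66, 0.66, 0.66, 0.66, 0.66, 0.66, 0.66, 0.66, 0.66, 0.66], translation=[[-0.0008, -0.0048, 0.003], [-0.0017, -0.0109, 0.005], [-0.0032, -0.0169, 0.005], [-0.0054, -0.0227, 0.005], [-0.0081, -0.0283, 0.005], [-0.0113, -0.0336, 0.005], [-0.0151, -0.0385, 0.005], [-0.0193, -0.043, 0.005], [-0.024, -0.0471, 0.005], [-0.024, -0.0471, 0.005]], turn=[-0.101, -0.201, -0.301, -0.401, -0.501, -0.601, -0.701, -0.801, -0.901, -0.901])

```text
time_s: 35.32
tcp_pos: [0.6662, -0.0727, 0.2042]
eef_rot: [-180.0, -0.0, -21.1]
contact_force: [-0.0, -0.9, -0.2]
gripper_width: 0.0148
```

```bash
python3 arc.py 1.24 1.54 5
```

```text
t 35.3167 tcp [ 0.6662 -0.0727  0.2042] yaw [-180.    -0.   -21.1] F [-0.  -0.9 -0.2] w 0.0148 j6 59.0
r 0.0617 psi -20.7 theta 1.241 Ftang(acw on tool) -0.83 Frad 0.27
1.3 [0.0001, -0.0037] turn -0.066
1.36 [-0.0002, -0.0074] turn -0.126
1.42 [-0.0008, -0.0111] turn -0.186
1.48 [-0.0016, -0.0147] turn -0.246
1.54 [-0.0026, -0.0183] turn -0.306
```

>>> servo_tool(grip=[0.66, 0.66, 0.66, 0.66, 0.66, 0.66, 0.66], translation=[[0.0001, -0.0037, 0], [-0.0002, -0.0074, 0], [-0.0008, -0.0111, 0], [-0.0016, -0.0147, 0], [-0.0028, -0.0188, 0], [-0.0028, -0.0188, 0], [-0.0028, -0.0188, 0]], turn=[-0.066, -0.126, -0.186, -0.246, -0.31, -0.31, -0.31])

```text
time_s: 35.9
tcp_pos: [0.6694, -0.0558, 0.2042]
eef_rot: [180.0, 0.0, -3.8]
contact_force: [-1.4, -4.3, 0.4]
gripper_width: 0.015
```

```bash
cat > lev.py <<'E'
import sys
from h import *
for t in sys.argv[1:]:
    z=load(t);v,u=np.nonzero(z['d']>0);f=np.full((480,640,3),np.nan);f[v,u]=pts(z,u,v,z['d'][v,u]);p=z['p'].astype(int)
    red=(p[...,2]>90)&(p[...,1]<.5*p[...,2])&(p[...,0]<.5*p[...,2])&(f[...,2]>.205)&(f[...,2]<.235)&(f[...,0]>.58)&(abs(f[...,1]+.03)<.1)&(np.hypot(f[...,0]-.6084,f[...,1]+.0509)<.1);q=f[red]
    if len(q)<10: print(t,len(q));continue
    c=q.mean(0);d=np.linalg.svd(q[:,:2]-c[:2])[2][0];d*=np.sign(d@(c[:2]-[.6084,-.0509]));a=np.arctan2(d[1],d[0]);print(t,len(q),"theta",(a+np.radians(91.8)).round(3))
E
python3 arc.py; python3 look.py wrist w25; python3 arc.py;python3 look.py wrist w25b; python3 arc.py 1.54 1.7 3; python3 lev.py w25 w25b w19
```

```text
t 35.9 tcp [ 0.6694 -0.0558  0.2042] yaw [180.    0.   -3.8] F [-1.4 -4.3  0.4] w 0.015 j6 74.0
r 0.0612 psi -4.6 theta 1.523 Ftang(acw on tool) -4.36 Frad -1.11
35.9 [ 0.6694409  -0.0557698   0.20417018] [ 1.79952554e+02  3.34099474e-02 -3.84764915e+00] [-1.44982386 -4.26226409  0.43959435] 0.014970086316011206 [ 11.8  21.   -1.6   0.  -67.4  74.3]
t 35.95 tcp [ 0.6695 -0.0557  0.2042] yaw [180.    0.   -3.8] F [-3.9 -4.8  1.3] w 0.0151 j6 74.0
r 0.0613 psi -4.5 theta 1.523 Ftang(acw on tool) -5.05 Frad -3.55
35.95 [ 0.66947532 -0.055743    0.20419196] [ 1.79960411e+02  2.99195328e-02 -3.83868746e+00] [-3.93736043 -4.75278643  1.34394832] 0.015093554655376635 [ 11.8  21.   -1.6   0.  -67.4  74.3]
t 36.0 tcp [ 0.6695 -0.0558  0.2042] yaw [180.    0.   -3.8] F [-3.3 -5.8  2.1] w 0.0147 j6 74.0
r 0.0613 psi -4.5 theta 1.523 Ftang(acw on tool) -6.03 Frad -2.87
1.593 [0.0006, -0.0044] turn -0.058
1.647 [0.0004, -0.0077] turn -0.111
1.7 [-0.0001, -0.0109] turn -0.164
w25 2087 theta 1.508
w25b 2090 theta 1.508
w19 2088 theta 1.504
```

5.1 N at 1.51 rad, exactly as specified. Closing the lever now.

```bash
python3 arc.py 1.54 2.36 9
```

```text
t 36.0 tcp [ 0.6695 -0.0558  0.2042] yaw [180.    0.   -3.8] F [-3.3 -5.8  2.1] w 0.0147 j6 74.0
r 0.0613 psi -4.5 theta 1.523 Ftang(acw on tool) -6.03 Frad -2.87
1.631 [0.0005, -0.0067] turn -0.095
1.722 [-0.0003, -0.0123] turn -0.187
1.813 [-0.0016, -0.0178] turn -0.278
1.904 [-0.0034, -0.0231] turn -0.369
1.996 [-0.0057, -0.0283] turn -0.46
2.087 [-0.0084, -0.0332] turn -0.551
2.178 [-0.0116, -0.0379] turn -0.642
2.269 [-0.0152, -0.0423] turn -0.733
2.36 [-0.0192, -0.0463] turn -0.824
```

>>> servo_tool(grip=[0.66, 0.66, 0.66, 0.66, 0.66, 0.66, 0.66, 0.66, 0.66], translation=[[0, -0.0067, 0], [-0.0008, -0.0123, 0], [-0.0021, -0.0178, 0], [-0.0039, -0.0231, 0], [-0.0062, -0.0283, 0], [-0.0089, -0.0332, 0], [-0.0121, -0.0379, 0], [-0.0157, -0.0423, 0], [-0.0197, -0.0463, 0]], turn=[-0.095, -0.187, -0.278, -0.369, -0.46, -0.551, -0.642, -0.733, -0.824])

```text
time_s: 36.75
tcp_pos: [0.6528, -0.0103, 0.2042]
eef_rot: [179.9, 0.2, 43.6]
contact_force: [0.4, -12.0, 0.5]
gripper_width: 0.0147
```

```bash
python3 arc.py 2.36 3.0 8; python3 look.py wrist w26; python3 lev.py w26
```

```text
t 36.75 tcp [ 0.6528 -0.0103  0.2042] yaw [179.9   0.2  43.6] F [  0.4 -12.    0.5] w 0.0147 j6 117.0
r 0.0601 psi 42.4 theta 2.343 Ftang(acw on tool) -9.12 Frad -7.84
2.44 [0.0017, -0.006] turn -0.076
2.52 [0.0011, -0.0109] turn -0.156
2.6 [0.0002, -0.0158] turn -0.236
2.68 [-0.0012, -0.0205] turn -0.316
2.76 [-0.0029, -0.0252] turn -0.396
2.84 [-0.005, -0.0297] turn -0.476
2.92 [-0.0074, -0.034] turn -0.556
3.0 [-0.0102, -0.0381] turn -0.636
36.75 [ 0.65276543 -0.0103448   0.20420702] [1.79891078e+02 1.72712138e-01 4.36238582e+01] [  0.3667129  -12.02389065   0.48875954] 0.014719698284643605 [ 16.3  19.3  -4.2   0.2 -66.6 117.3]
w26 2083 theta 2.323
```

View pics/w26.png

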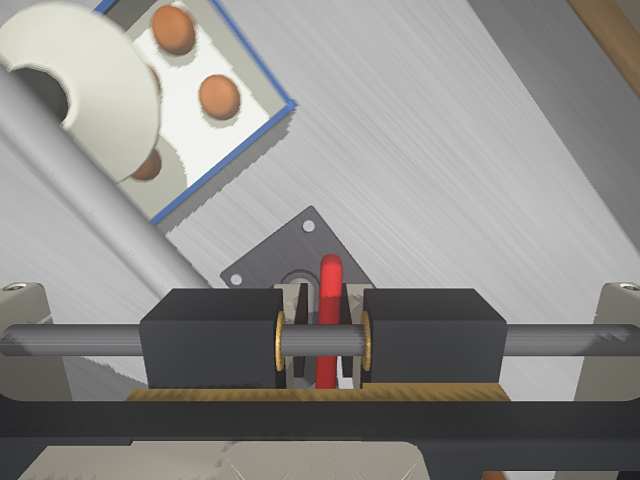

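>>> servo_tool(grip=[0.66, 0.66, 0.66, 0.66, 0.66, 0.66, 0.66, 0.66, 0.66], translation=[[-0.0001, -0.006, 0], [-0.0006, -0.0109, 0], [-0.0014, -0.0158, 0], [-0.0027, -0.0205, 0], [-0.0044, -0.0252, 0], [-0.0065, -0.0297, 0], [-0.0089, -0.034, 0], [-0.011, -0.0371, 0], [-0.011, -0.0371, 0]], turn=[-0.076, -0.156, -0.236, -0.316, -0.396, -0.476, -0.556, -0.62, -0.62])

```text
time_s: 37.55
tcp_pos: [0.6195, 0.0125, 0.2043]
eef_rot: [179.9, -0.1, 79.2]
contact_force: [0.8, -1.0, 1.1]
gripper_width: 0.0149
```

```bash
python3 arc.py 2.98 3.03 1; python3 look.py wrist w27; python3 lev.py w27
```

```text
t 37.55 tcp [0.6195 0.0125 0.2043] yaw [ 1.799e+02 -1.000e-01  7.920e+01] F [ 0.8 -1.   1.1] w 0.0149 j6 150.0
r 0.0643 psi 80.0 theta 2.999 Ftang(acw on tool) -1.01 Frad -0.87
3.03 [-0.0024, -0.0019] turn -0.046
37.55 [0.61954863 0.01246082 0.20427198] [ 1.79945708e+02 -8.55656438e-02  7.91763683e+01] [ 0.84593941 -1.0324949   1.13603806] 0.014923106016653125 [ 1.92e+01  1.62e+01 -8.60e+00 -1.00e-01 -6.52e+01  1.50e+02]
w27 1813 theta 3.006
```

View pics/w27.png

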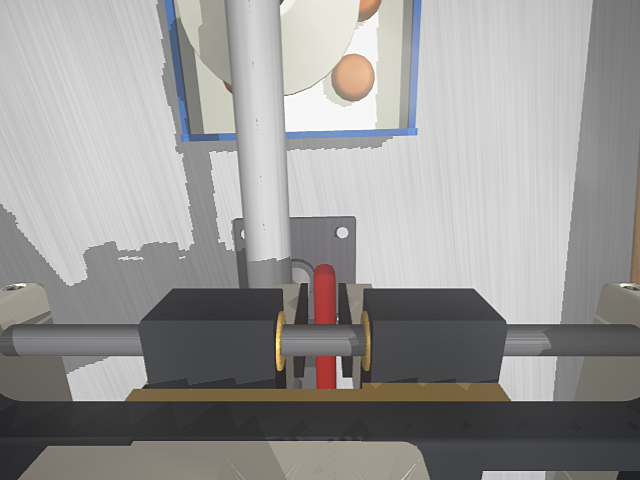

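The lever measures 3.006 rad, on its stop. Opening the jaws and lifting straight off.

>>> servo_tool(grip=[0.4, 0.4, 0.4, 0.4, 0.4, 0.4, 0.4, 0.4, 0.4, 0.4], translation=[[0, 0, 0], [0, 0, 0], [0, 0, -0.005], [0, 0, -0.02], [0, 0, -0.045], [0, 0, -0.075], [0, 0, -0.11], [0, 0, -0.13], [0, 0, -0.13], [0, 0, -0.13]], turn=[0, 0, 0, 0, 0, 0, 0, 0, 0, 0])

```text
time_s: 38.43
tcp_pos: [0.6204, 0.0119, 0.3357]
eef_rot: [179.8, -0.1, 79.1]
contact_force: [-1.5, 0.2, -0.3]
gripper_width: 0.0262
```

```bash
python3 arc.py; python3 look.py wrist w28; python3 lev.py w28; python3 look.py top t28;python3 look.py scene s28
python3 - <<'E'
from h import *
a=load("top0")['p'];b=load("t28")['p'];cv2.imwrite("pics/cmp.png",np.vstack([a[120:320,160:500],b[120:320,160:500]]))
a=load("scene0")['p'];b=load("s28")['p'];cv2.imwrite("pics/cmps.png",np.hstack([a[130:410,180:460],b[130:410,180:460]]))
E
```

```text
t 38.4333 tcp [0.6204 0.0119 0.3357] yaw [ 1.798e+02 -1.000e-01  7.910e+01] F [-1.5  0.2 -0.3] w 0.0262 j6 150.0
r 0.064 psi 79.2 theta 2.985 Ftang(acw on tool) 1.49 Frad -0.06
38.4333 [0.62037005 0.01194753 0.33570178] [ 1.79834876e+02 -9.63694998e-02  7.90741740e+01] [-1.475187    0.22163875 -0.31969266] 0.026199094127979435 [ 19.1  12.6   3.6  -0.  -80.8 150. ]
w28 970 theta 3.001
38.4833 [0.61969514 0.01193292 0.33403035] [ 1.79982452e+02 -4.14316054e-02  7.90825301e+01] [-0.13502313 -0.12079122 -0.75744346] 0.02601553999679077 [ 19.1  12.6   3.5  -0.  -80.8 150. ]
38.5333 [0.61934223 0.01184189 0.33315067] [-1.79935128e+02  4.63389019e-03  7.90959138e+01] [ 0.63622259  0.00436666 -0.41409189] 0.026381323693008617 [ 19.1  12.7   3.4  -0.  -80.8 150. ]
```

View pics/w28.png

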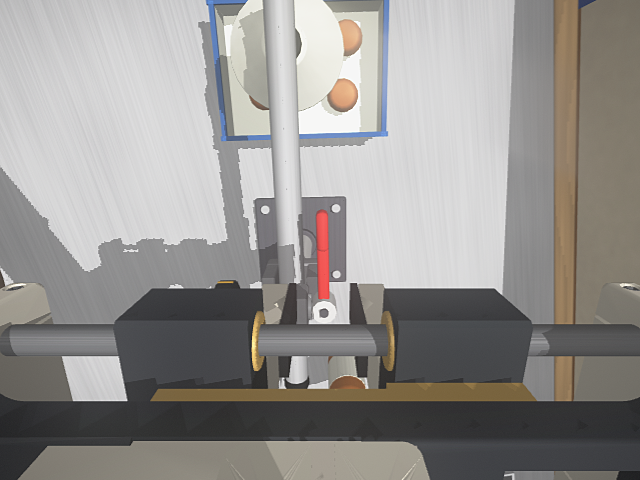

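View pics/cmps.png

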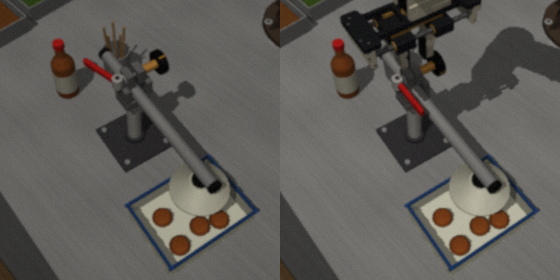

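View pics/cmp.png

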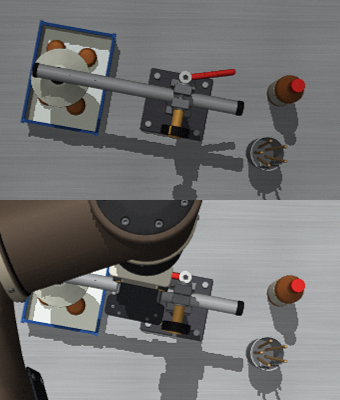

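After lifting, the lever stays closed at 3.00 rad along the boom (wrist view, (322,215) to (324,312)). Boom end cap, bulb, dish, bottle and cup appear at the same pixels as at the start, and the gripper is clear at z 0.33. Handing in.

```bash
python3 -c "
from plant import order
print(order.close_job())"
```

```text
the job is handed in; nothing more can be done
None
```

The clamp is set: the lever is fully closed, the gripper is off it, and the job was handed in at about 38.5 s of the 72 s allowed.

**Nut:** I gripped the wheel by its faces and tightened it about 0.84 turn. That was three strokes of about 0.25 turn and a short one of about 0.075, all with the lever slack. I measured only the first stroke on the yellow mark. I took the rest from equal strokes and forces, because the mark had rolled out of sight.

**Lever tests:**

| Setting | Force at the lever |
|---|---|
| after stroke 1 | about 0 N at 2.15 rad |
| after stroke 2 | about 4 N at 2.1 rad |
| after stroke 3 | 5 N only at 1.65 rad, 9 N at 2.0 rad |
| after the short stroke | about 5 N at 1.5 rad, as asked |

I then swung the lever closed. The highest reading was about 12 N, at the end of the first of the two closing moves; I took no reading at the 2.1 rad peak.

**Last checks:** The wrist camera put the lever at 3.00 rad after release, with only sensor noise on the force reading and the gripper at z 0.33, clear of everything. Boom, bulb, dish, bottle and cup stand where they were wherever before-and-after pictures show them. In the top view the arm hid part of the boom and dish; the scene view showed those unmoved. The single force readings at 1.5 rad scattered from 4.4 to 6.0 N; no other check disagreed.

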